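# Clamp freshly glued display stands with self-closing clips

## Robot

A 6-joint arm with a two-finger parallel gripper is mounted at the origin on a cart in front of the work surface, level with it; the furniture and walls round the work are solid. World frame = base frame: x ahead of the robot, y to its left, z up, the work surface at z = 0. Lengths are in m, angles in rad, forces in N, time in s.
With the tool pointing down it reaches from about 0.425 to 0.95 m from the base axis. Payload 3.5 kg.
Tool frame: the origin (TCP) lies on the centre line of the jaws, within the pads' length; the fingertips stand 17 mm ahead of it and the grasp point (between the pads) lies 2 mm behind it; z points along the fingers, y is the line along which they close (so a half turn about z gives the same grasp; the last joint's range is limited). The gripper opens to 85 mm and grips with 20 to 120 N. Pads are 22 mm wide; open, the fingers measure 114 mm over their backs; the gripper's body (76 mm by 85 mm) begins 54 mm behind the grasp point. The pads swing forward as they close: fully open they stand 13 mm farther back than shut.
Start: joints at [1.034, 0.286, 1.577, -0, 1.279, -0.15], TCP at [0.255, 0.625, 0.248] pointing down, gripper open.
Joint ranges: [-2.77, 2.77], [-0.9, 2.22], [0.21, 2.48], [-1.53, 4.67], [0.24, 2.81], [-2.84, 2.84]. Speed limits (rad/s): [2.79, 2.79, 3.14, 3.14, 3.14, 3.14].

## Interface

Orientations are given as a unit quaternion [x, y, z, w].
In Python, from plant import ctrl gives the robot as it stands. The module is installed in compiled form; this text tells all that it offers.
- The arm moves only by the tool drive_tool, never from a script. Its argument "moves" is a list of rows, each a list of 3 entries, a list of its own where there are three numbers: the turn, a rotation vector about the tool's x, y, z in rad, then the shift along the tool's x, y, z in m, then the finger opening in m, from 0 to 0.0854. A call has 1 to 5 rows; each row shifts and turns the commanded pose from where the row before left it, along the tool's axes as they then stand; what a row does not reach is not made up. A row lasts 1/8 s, in which the tool goes at most 62.5 mm and 10.7 degrees, less where a joint would pass 70% of its speed; a pose out of reach is approached as far as the arm can. A call with a gripper value outside its range is refused whole. The fingers move at their own pace and stop on an object; "grip_force" is the grip in N (left out, the last holds). Time passes only in rows, so rows that do not move let the fingers close. It gives the time, the measured TCP pose, the force, the opening and the grip force at its end, in the units of the state.
- ctrl.get_state(): the state, without advancing time (a new reading comes with each control period).
- ctrl.read_camera(name): name is "scene" or "top" or "wrist"; returns a dict with "image" (400x640x3 uint8, red, green, blue), "fx", "fy", "cx", "cy" (pixels), "R" (3x3) and "t" (3): a world point X has camera coordinates R X + t. Camera axes: x right, y down, z forward; pixel columns grow to the right and rows downward; lengths in m; the calibration is good to about 2 mm. A picture is of the moment at which its call begins. There is no depth.
- ctrl.sign_off(): hands the job in; it is judged then, once.
The state is a dict: "time": time; "qpos": joint angles; "dq": joint speeds; "joint_efforts": joint torques, N m; "eef_pos": TCP position; "tcp_rot": TCP orientation; "contact_force": force on the tool from outside, world axes, zero at the start; "wrist_torque": the same for the moment, N m; "opening": opening from 0.0 (shut) to 1.0 (fully open); "finger_force": force on a finger pad.
Only numpy, scipy, OpenCV 4.12 (cv2) and the standard library are available. Lean on these libraries where they do the work, as an engineer would, in place of code of your own. Each camera call takes 0.05 s, during which the arm holds its last target. There are 200 camera calls.

## Task

The upright boards of the display stands on the table have just been glued from two layers and must be held while they set. Pull the clip drawer right out to its stop, squeeze a clip open, set it squarely astride the middle of a stand's top edge and let go so that it grips the board by itself, jaws well down over the edge; when every stand wears a clip, push the drawer fully home. Be gentle with the stands, the glue is soft: no hard pressing or knocking (stay under 30 N), do not touch them with the gripper, keep them upright, and leave the other things where they are.

Things in the scene. Friction and masses are not known exactly. Their poses are not given: they have to be found in the camera images.
- clip_drawer (a joint): Drawer of a low wooden chest (245 mm wide, 118 mm high, 200 mm deep, back left on the table, handle side to the robot). Value in m: 0 shut, 0.150 pulled out to its stop. About 2 N of friction. Inside, a wooden rail 12 mm thick, its top 36 mm above the table, runs across the drawer 127 mm behind the handle; five clips sit astride it 41 mm apart. Drawer side walls: tops 47 mm up.
- drawer_handle (a point): Middle of the drawer's level steel bar handle: bar 10 mm thick, 100 mm long, 85 mm above the table, 33 mm below the chest's top, its axis 40 mm in front of the drawer's front board (12 mm thick, top edge 106 mm above the table). x points into the chest (against the pull), y along the bar. It moves with the drawer.
- clip0_grip (a point): One of five like self-closing spring clips, standing jaws down astride the rail. This point lies half-way between its two rubber grip pads (18 mm high, 30 mm long along y, upright when fully squeezed); width over them along x: 55 mm while the jaws hold 12 mm, 64 mm closed empty, 25 mm squeezed to the stop. z points up: grips' tops 9 mm above, throat (fully home) 48 mm below, jaw tips 85 mm below.
- clip0_l (a joint): Leg angle of that clip in rad (both legs mirror): about 0 when the jaws hold 12 mm (rail or board), -0.10 closed on nothing, +0.30 squeezed open to its stop.
- clip0: The same clip (94 mm tall, 70 g); origin half-way between the jaw tips, axes as above. Jaws flat, 30 mm wide along y; they part along x. Squeezing the grips together along x with about 6 N (20 N or more does no harm) opens them from 12 to 32 mm; let go, they close by a spring with about 5 N.
- clip1_grip (a point): One of five like self-closing spring clips, standing jaws down astride the rail. This point lies half-way between its two rubber grip pads (18 mm high, 30 mm long along y, upright when fully squeezed); width over them along x: 55 mm while the jaws hold 12 mm, 64 mm closed empty, 25 mm squeezed to the stop. z points up: grips' tops 9 mm above, throat (fully home) 48 mm below, jaw tips 85 mm below.
- clip1_l (a joint): Leg angle of that clip in rad (both legs mirror): about 0 when the jaws hold 12 mm (rail or board), -0.10 closed on nothing, +0.30 squeezed open to its stop.
- clip1: The same clip (94 mm tall, 70 g); origin half-way between the jaw tips, axes as above. Jaws flat, 30 mm wide along y; they part along x. Squeezing the grips together along x with about 6 N (20 N or more does no harm) opens them from 12 to 32 mm; let go, they close by a spring with about 5 N.
- clip2_grip (a point): One of five like self-closing spring clips, standing jaws down astride the rail. This point lies half-way between its two rubber grip pads (18 mm high, 30 mm long along y, upright when fully squeezed); width over them along x: 55 mm while the jaws hold 12 mm, 64 mm closed empty, 25 mm squeezed to the stop. z points up: grips' tops 9 mm above, throat (fully home) 48 mm below, jaw tips 85 mm below.
- clip2_l (a joint): Leg angle of that clip in rad (both legs mirror): about 0 when the jaws hold 12 mm (rail or board), -0.10 closed on nothing, +0.30 squeezed open to its stop.
- clip2: The same clip (94 mm tall, 70 g); origin half-way between the jaw tips, axes as above. Jaws flat, 30 mm wide along y; they part along x. Squeezing the grips together along x with about 6 N (20 N or more does no harm) opens them from 12 to 32 mm; let go, they close by a spring with about 5 N.
- clip3_grip (a point): One of five like self-closing spring clips, standing jaws down astride the rail. This point lies half-way between its two rubber grip pads (18 mm high, 30 mm long along y, upright when fully squeezed); width over them along x: 55 mm while the jaws hold 12 mm, 64 mm closed empty, 25 mm squeezed to the stop. z points up: grips' tops 9 mm above, throat (fully home) 48 mm below, jaw tips 85 mm below.
- clip3_l (a joint): Leg angle of that clip in rad (both legs mirror): about 0 when the jaws hold 12 mm (rail or board), -0.10 closed on nothing, +0.30 squeezed open to its stop.
- clip3: The same clip (94 mm tall, 70 g); origin half-way between the jaw tips, axes as above. Jaws flat, 30 mm wide along y; they part along x. Squeezing the grips together along x with about 6 N (20 N or more does no harm) opens them from 12 to 32 mm; let go, they close by a spring with about 5 N.
- clip4_grip (a point): One of five like self-closing spring clips, standing jaws down astride the rail. This point lies half-way between its two rubber grip pads (18 mm high, 30 mm long along y, upright when fully squeezed); width over them along x: 55 mm while the jaws hold 12 mm, 64 mm closed empty, 25 mm squeezed to the stop. z points up: grips' tops 9 mm above, throat (fully home) 48 mm below, jaw tips 85 mm below.
- clip4_l (a joint): Leg angle of that clip in rad (both legs mirror): about 0 when the jaws hold 12 mm (rail or board), -0.10 closed on nothing, +0.30 squeezed open to its stop.
- clip4: The same clip (94 mm tall, 70 g); origin half-way between the jaw tips, axes as above. Jaws flat, 30 mm wide along y; they part along x. Squeezing the grips together along x with about 6 N (20 N or more does no harm) opens them from 12 to 32 mm; let go, they close by a spring with about 5 N.
- stand0: Freshly glued display stand: an upright two-layer board, 12 mm thick (along x), 92 mm long (along y), top edge 91 mm above the table, on a loose plywood foot 80 (x) x 96 (y) x 12 mm. Origin under the middle of the foot, z up: the middle of the top edge is 91 mm above it. 0.3 to 0.5 kg. Three or four are there; an absent one reads None.
- stand1: Freshly glued display stand: an upright two-layer board, 12 mm thick (along x), 92 mm long (along y), top edge 91 mm above the table, on a loose plywood foot 80 (x) x 96 (y) x 12 mm. Origin under the middle of the foot, z up: the middle of the top edge is 91 mm above it. 0.3 to 0.5 kg. Three or four are there; an absent one reads None.
- stand2: Freshly glued display stand: an upright two-layer board, 12 mm thick (along x), 92 mm long (along y), top edge 91 mm above the table, on a loose plywood foot 80 (x) x 96 (y) x 12 mm. Origin under the middle of the foot, z up: the middle of the top edge is 91 mm above it. 0.3 to 0.5 kg. Three or four are there; an absent one reads None.
- stand3: Freshly glued display stand: an upright two-layer board, 12 mm thick (along x), 92 mm long (along y), top edge 91 mm above the table, on a loose plywood foot 80 (x) x 96 (y) x 12 mm. Origin under the middle of the foot, z up: the middle of the top edge is 91 mm above it. 0.3 to 0.5 kg. Three or four are there; an absent one reads None.
- glue_stick: Bystander: glue stick, 26 mm across, 89 mm tall, standing, loose; origin under its middle.
- eraser: Bystander: eraser, 60 mm long, loose; origin under its middle.
- brown_ink: Bystander: round ink bottle, 43 mm across, 60 mm tall, loose; origin under its middle.

How it is judged:
By the outcome, as a careful person would: the job done as asked, in the order asked, and still so for the second after the job is handed in, with the robot touching nothing.
Of stand0, stand1, stand2, stand3 only 3 to 4 are there at a start; the rules pass over those that are not, and their reading is None.
At some moment in a run one of stand0, stand1, stand2, stand3 may be knocked a few centimetres aside while the robot is not near it.
It also fails if it takes over 200 s, if anything falls off the work surface, if the arm or the gripper's body presses on something with over 40 N, if the wrist force passes 120 N, or if a joint passes its speed limit or range.

## Working session

There is one attempt and no reset: what is moved stays moved. The work goes in short steps, Python scripts to look and compute and a tool call to move; the robot and the scene stay as the last step left them, time stands still between calls to the robot, and variables do not carry over. Pictures are saved under pics/ and viewed, at most 14 in all, crops included, and the job is handed in when it is done.

Besides the shell and the picture viewer there is one more tool, called after ">>>" as name([rows], argument=value, ...), one row to a line, values as JSON. drive_tool: Moves the arm, as the interface text tells. Its arguments: {"type":"object","properties":{"moves":{"type":"array","items":{"type":"array"}},"grip_force":{"type":"number"}},"required":["moves"]}

```bash
mkdir -p pics
cat > h.py <<'E'
import numpy as np, cv2
from scipy.spatial.transform import Rotation as Ro
from plant import ctrl
def cam(n,save=None):
    c=ctrl.read_camera(n)
    for k in("R","t"): c[k]=np.array(c[k])
    if save: cv2.imwrite(f"pics/{save}.png",c["image"][:,:,::-1])
    return c
def ray(c,u,v,z):
    d=c["R"].T@np.array([(u-c["cx"])/c["fx"],(v-c["cy"])/c["fy"],1]); o=-c["R"].T@c["t"]
    return o+d*(z-o[2])/d[2]
def proj(c,X):
    p=c["R"]@np.array(X)+c["t"]; return np.array([c["fx"]*p[0]/p[2]+c["cx"],c["fy"]*p[1]/p[2]+c["cy"]])
def st():
    s=ctrl.get_state(); print({k:np.round(s[k],4) for k in("time","eef_pos","tcp_rot","contact_force","opening","finger_force","qpos")}); return s
E
python3 - <<'E'
from h import *
st()
for n in("top","scene"):
    c=cam(n,n+"0"); print(n,c["fx"],c["cx"],c["cy"],c["R"].round(4).tolist(),c["t"].round(4))
E
```

```text
{'time': np.float64(0.0), 'eef_pos': array([0.2543, 0.6246, 0.2469]), 'tcp_rot': array([ 1.922e-01,  9.814e-01, -1.100e-03, -4.000e-04]), 'contact_force': array([-0.0521, -0.4142,  0.0906]), 'opening': np.float64(1.0048), 'finger_force': np.float64(0.0), 'qpos': array([ 1.034 ,  0.2873,  1.5782, -0.    ,  1.2786, -0.15  ])}
top 491.9137789856636 322.128866855722 197.60919163057858 [[-0.0186, -0.9997, 0.0169], [-0.9958, 0.017, -0.09], [0.0897, -0.0185, -0.9958]] [0.0121 0.5374 1.5723]
scene 425.90584026700304 318.61176847709174 194.7063548877388 [[0.7602, -0.6495, -0.0151], [-0.4409, -0.4988, -0.7462], [0.4771, 0.5739, -0.6655]] [-0.4159  0.3031  0.8255]
```

View pics/top0.png

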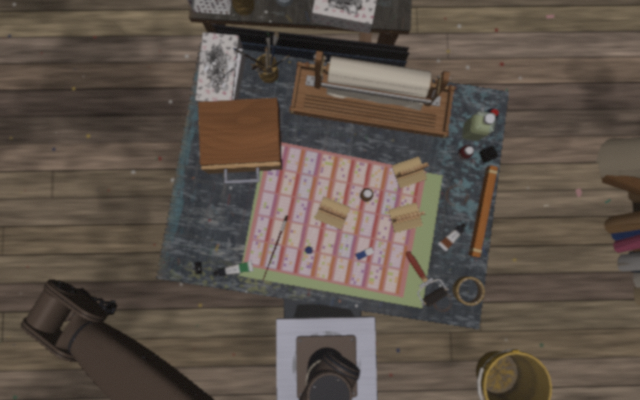

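View pics/scene0.png

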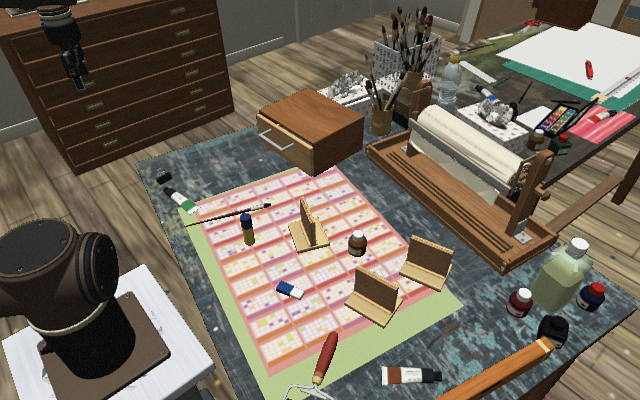

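The top view shows the chest at (240,135) with its handle at (241,180), and three stands at (333,212), (405,216) and (408,172). The glue stick is at (308,250), the eraser at (363,253) and the ink at (367,195). The scene view shows the same three stands. I'll zoom in on them.

Run:
```python
from h import *
a=cv2.imread("pics/top0.png")
x=cv2.resize(a[150:200,195:295],None,fx=8,fy=8,interpolation=cv2.INTER_CUBIC)[:200+200]
y=cv2.resize(a[150:250,310:435],None,fx=6,fy=6,interpolation=cv2.INTER_CUBIC)
cv2.imwrite("pics/z1.png",y)
cv2.imwrite("pics/z2.png",x)
```

```text
(no output)
```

View pics/z1.png

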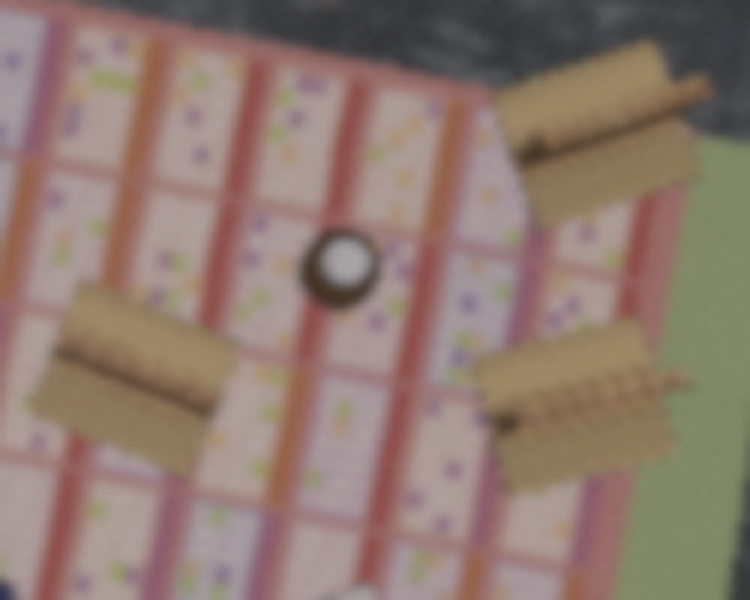

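View pics/z2.png

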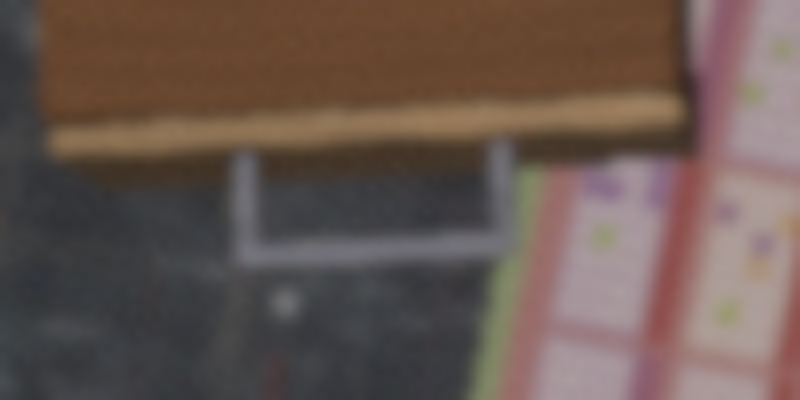

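The crop shows three stand feet centred at z1 pixels (130,380), (575,402) and (598,130). The handle bar runs from (235,252) to (512,242) in z2.

Run:
```python
from h import *
c=cam("top"); 
print("cam",-c["R"].T@c["t"])
for n,(u,v) in dict(A=(130,380),B=(575,402),C=(598,130),ink=(343,268)).items(): print(n,ray(c,310+u/6,150+v/6,.012).round(3))
# foot corners
for n,p in dict(A=[(85,285),(240,345),(188,475),(28,405)],B=[(478,370),(640,318),(675,450),(510,492)],C=[(497,95),(655,40),(700,175),(540,225)]).items():
    P=np.array([ray(c,310+u/6,150+v/6,.012)[:2] for u,v in p]); print(n,P.round(3).tolist(),P.mean(0).round(3), [round(float(np.degrees(np.arctan2(*(a-b)[::-1]))),1) for a,b in((P[0],P[1]),(P[3],P[2]))])
h=[ray(c,195+u/8,150+v/8,.085) for u,v in((235,252),(512,242))]; h=np.array(h)
f=np.array([ray(c,195+u/8,150+v/8,.106) for u,v in((50,155),(688,122))])
print(h,h.mean(0),np.linalg.norm(h[0]-h[1]),np.degrees(np.arctan2(*(h[0]-h[1])[[1,0]]))); print(f,np.degrees(np.arctan2(*(f[0]-f[1])[[1,0]])),np.linalg.norm(f[0]-f[1]))
for q in((308,250),(363,253)): print(ray(c,*q,.0).round(3))
s=st(); print(Ro.from_quat(s["tcp_rot"]).as_matrix().round(3))
w=cam("wrist"); R=Ro.from_quat(s["tcp_rot"]).as_matrix(); print("wristcam in tool",(R.T@(-w["R"].T@w["t"]-s["eef_pos"])).round(4),(w["R"]@R).round(3).tolist(),w["fx"])
```

```text
cam [0.39435873 0.0320109  1.61385698]
A [ 0.487 -0.028  0.012]
B [ 0.47  -0.27   0.012]
C [ 0.619 -0.288  0.012]
ink [ 0.546 -0.145  0.012]
A [[0.539, -0.004], [0.505, -0.088], [0.434, -0.058], [0.474, 0.028]] [ 0.488 -0.031] [67.8, 65.3]
B [[0.489, -0.218], [0.516, -0.307], [0.443, -0.324], [0.422, -0.233]] [ 0.467 -0.27 ] [106.7, 103.1]
C [[0.64, -0.233], [0.669, -0.321], [0.594, -0.343], [0.568, -0.254]] [ 0.617 -0.288] [108.3, 106.4]
[[0.58766249 0.3076575  0.085     ]
 [0.5898155  0.19984104 0.085     ]] [0.58873899 0.25374927 0.085     ] 0.10783795050132347 91.14399751616811
[[0.62380943 0.37485891 0.106     ]
 [0.63273452 0.1293244  0.106     ]] 92.08176488132935 0.24569666759177347
[0.369 0.051 0.   ]
[ 0.356 -0.128  0.   ]
{'time': np.float64(0.15), 'eef_pos': array([0.2544, 0.6247, 0.2472]), 'tcp_rot': array([ 1.922e-01,  9.814e-01, -9.000e-04, -3.000e-04]), 'contact_force': array([-0.1101,  0.5571,  0.865 ]), 'opening': np.float64(0.9973), 'finger_force': np.float64(0.0), 'qpos': array([ 1.034 ,  0.287 ,  1.5778, -0.    ,  1.2786, -0.15  ])}
[[-0.926  0.377 -0.001]
 [ 0.377  0.926 -0.002]
 [ 0.    -0.002 -1.   ]]
wristcam in tool [ 0.0701  0.0008 -0.1256] [[-0.0, 1.0, 0.001], [-0.961, -0.0, -0.275], [-0.275, -0.001, 0.961]] 338.1718273370233
```

>>> drive_tool([
  [[0,0,0.18],[0,0,0],0.036],
  [[0,0,0.18],[0,0,0],0.036],
  [[0,0,0.18],[0,0,0],0.036],
  [[0,0,0.18],[0,0,0],0.036],
  [[0,0,0.18],[0,0,0],0.036],
], grip_force=30)

```text
time: 0.82
eef_pos: [0.2545, 0.625, 0.2479]
tcp_rot: [0.602, 0.798, -0.0, 0.0]
contact_force: [0.4, 0.3, -0.3]
opening: 0.421
finger_force: 0.0
```

>>> drive_tool([
  [[0,0,0.18],[0,0,0],0.036],
  [[0,0,0.07],[0,0,0],0.036],
  [[0,0,0],[-0.038,0.032,0],0.036],
  [[0,0,0],[-0.038,0.032,0],0.036],
  [[0,0,0],[-0.038,0.032,0],0.036],
])

```text
time: 1.45
eef_pos: [0.355, 0.5133, 0.2481]
tcp_rot: [0.695, 0.719, -0.0, 0.0]
contact_force: [0.8, 0.8, 0.7]
opening: 0.418
finger_force: 0.0
```

>>> drive_tool([
  [[0,0,0],[-0.038,0.032,0],0.036],
  [[0,0,0],[-0.038,0.032,0],0.036],
  [[0,0,0],[-0.038,0.032,0],0.036],
  [[0,0,0],[-0.038,0.032,0],0.036],
  [[0,0,0],[-0.038,0.032,0],0.036],
])

```text
time: 2.08
eef_pos: [0.5216, 0.3287, 0.2482]
tcp_rot: [0.695, 0.719, -0.0, -0.0]
contact_force: [0.8, -0.1, 0.1]
opening: 0.423
finger_force: 0.0
```

>>> drive_tool([
  [[0,0,0],[-0.038,0.032,0],0.036],
  [[0,0,0],[-0.038,0.032,0],0.036],
  [[0,0,0],[0,0,0],0.036],
])

```text
time: 2.45
eef_pos: [0.5892, 0.2535, 0.2479]
tcp_rot: [0.697, 0.717, -0.0, 0.0]
contact_force: [-0.6, -0.2, -0.0]
opening: 0.424
finger_force: 0.0
```

```bash
cat >> h.py <<'E'
def tool(s): 
    R=Ro.from_quat(s["tcp_rot"]).as_matrix(); return np.array(s["eef_pos"]),R,float(np.degrees(np.arctan2(R[1,1],R[0,1])))
E
python3 - <<'E'
from h import *
s=st(); print(tool(s)[1:]); cam("wrist","w1")
E
```

```text
{'time': np.float64(2.45), 'eef_pos': array([0.5892, 0.2535, 0.2479]), 'tcp_rot': array([ 6.966e-01,  7.174e-01, -3.000e-04,  1.000e-04]), 'contact_force': array([-0.6019, -0.2155, -0.0295]), 'opening': np.float64(0.4239), 'finger_force': np.float64(0.0), 'qpos': array([ 2.4850e-01,  2.1400e-01,  1.6645e+00, -5.0000e-04,  1.2634e+00,
        2.1920e-01])}
(array([[-2.93837640e-02,  9.99568193e-01, -1.48858030e-04],
       [ 9.99568054e-01,  2.93836776e-02, -5.52431107e-04],
       [-5.47818567e-04, -1.65026237e-04, -9.99999836e-01]]), 1.683803096932541)
```

View pics/w1.png

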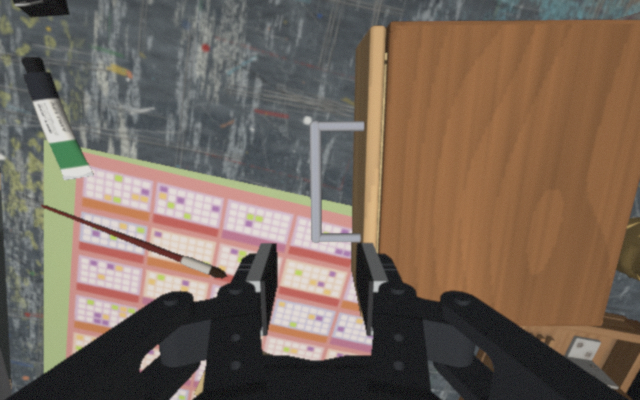

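The wrist view shows the handle bar from (316,124) to (316,238), and the chest's front edge at column ~388, parallel to it.

Run:
```python
from h import *
c=cam("wrist"); p,R,a=tool(ctrl.get_state())
h=np.array([ray(c,316.5,126,.085),ray(c,316.5,236,.085)]); print(h,np.degrees(np.arctan2(*(h[0]-h[1])[[1,0]])))
m=h.mean(0); print(m, R.T@(m-p))
f=np.array([ray(c,387,25,.118),ray(c,389,325,.118)]); print(f,np.degrees(np.arctan2(*(f[0]-f[1])[[1,0]])))
```

```text
[[0.58619814 0.30687488 0.085     ]
 [0.58924432 0.20828376 0.085     ]] 91.76970743939243
[0.58772123 0.25757932 0.085     ] [0.00150116 0.00076605 0.16288765]
[[0.63231601 0.37816705 0.118     ]
 [0.65517752 0.13977326 0.118     ]] 95.4778045628582
```

>>> drive_tool([
  [[0,0,0],[0,-0.001,0.055],0.036],
  [[0,0,0],[0,0,0.055],0.036],
  [[0,0,0],[0,0,0.03],0.036],
  [[0,0,0],[0,0,0.024],0.036],
  [[0,0,0],[0,0,0],0.036],
])

```text
time: 3.18
eef_pos: [0.5834, 0.2571, 0.0817]
tcp_rot: [0.694, 0.72, -0.002, -0.002]
contact_force: [-0.2, 1.0, 0.5]
opening: 0.423
finger_force: 0.0
```

>>> drive_tool([
  [[0,0,0],[0,0,0],0.0],
  [[0,0,0],[0,0,0],0.0],
  [[0,0,0],[0,0,0],0.0],
  [[0,0,0],[0,0,0],0.0],
], grip_force=40)

```text
time: 3.68
eef_pos: [0.5873, 0.2571, 0.0863]
tcp_rot: [0.695, 0.719, 0.002, 0.0]
contact_force: [-0.6, 3.5, 5.5]
opening: 0.102
finger_force: 39.5
```

>>> drive_tool([
  [[0,0,0],[0,-0.02,0],0.0],
  [[0,0,0],[0,-0.03,0],0.0],
  [[0,0,0],[0,-0.03,0],0.0],
  [[0,0,0],[0,-0.03,0],0.0],
  [[0,0,0],[0,-0.03,0],0.0],
])

```text
time: 4.3
eef_pos: [0.448, 0.2521, 0.0863]
tcp_rot: [0.695, 0.719, 0.003, 0.002]
contact_force: [2.7, 2.7, 4.9]
opening: 0.094
finger_force: 41.0
```

>>> drive_tool([
  [[0,0,0],[0,-0.006,0],0.0],
  [[0,0,0],[0,-0.003,0],0.0],
  [[0,0,0],[0,-0.001,0],0.0],
  [[0,0,0],[0,0,0],0.0],
])

```text
time: 4.8
eef_pos: [0.4384, 0.2517, 0.0863]
tcp_rot: [0.695, 0.719, 0.002, 0.001]
contact_force: [-0.3, 2.5, 7.3]
opening: 0.099
finger_force: 41.2
```

>>> drive_tool([
  [[0,0,0],[0,-0.003,0],0.0],
  [[0,0,0],[0,-0.003,0],0.0],
  [[0,0,0],[0,0,0],0.0],
])

```text
time: 5.18
eef_pos: [0.438, 0.2517, 0.0864]
tcp_rot: [0.695, 0.719, 0.009, 0.006]
contact_force: [18.8, 4.3, -8.9]
opening: 0.097
finger_force: 39.8
```

>>> drive_tool([
  [[0,0,0],[0,0.005,0],0.0],
  [[0,0,0],[0,0,0],0.036],
  [[0,0,0],[0,0,0],0.036],
  [[0,0,0],[0,0,-0.02],0.036],
  [[0,0,0],[0,0,-0.05],0.036],
])

```text
time: 5.8
eef_pos: [0.4323, 0.2498, 0.1512]
tcp_rot: [0.695, 0.719, -0.004, -0.002]
contact_force: [0.3, 0.3, 0.4]
opening: 0.424
finger_force: 0.0
```

>>> drive_tool([
  [[0,0,0],[0,0,-0.05],0.085],
  [[0,0,0],[-0.02,0.03,-0.045],0.085],
  [[0,0,0],[-0.03,0.05,0],0.085],
  [[0,0,0],[-0.03,0.05,0],0.085],
  [[0,0,0],[0,0,0],0.085],
])

```text
time: 6.42
eef_pos: [0.5697, 0.1731, 0.2477]
tcp_rot: [0.696, 0.718, -0.001, -0.0]
contact_force: [0.5, 0.5, 1.2]
opening: 0.997
finger_force: 0.0
```

Run:
```python
from h import *
s=st(); print(tool(s)[1:]); cam("wrist","w2")
```

```text
{'time': np.float64(6.425), 'eef_pos': array([0.5697, 0.1731, 0.2477]), 'tcp_rot': array([ 6.964e-01,  7.177e-01, -1.300e-03, -4.000e-04]), 'contact_force': array([0.5084, 0.467 , 1.1609]), 'opening': np.float64(0.9973), 'finger_force': np.float64(0.0), 'qpos': array([ 1.2500e-01,  1.1480e-01,  1.7774e+00, -1.0000e-03,  1.2519e+00,
        9.5200e-02])}
(array([[-0.03017255,  0.99954177, -0.00242313],
       [ 0.99954402,  0.03016959, -0.00124645],
       [-0.00117277, -0.00245963, -0.99999629]]), 1.7288579106578095)
```

View pics/w2.png

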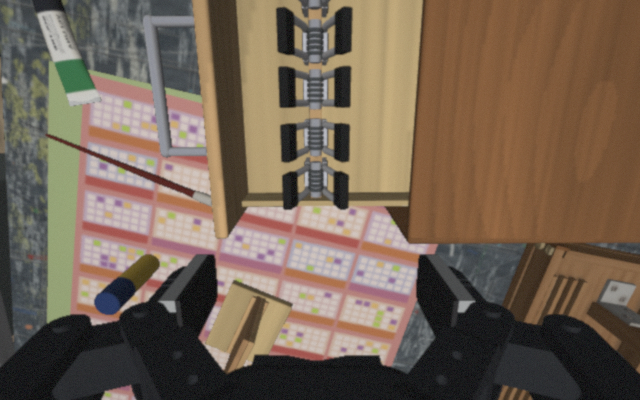

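The wrist view shows clips astride the rail at (316,190), (316,142), (315,88) and (315,33), with a fifth cut off at the top. The handle is out at the left.

Run:
```python
from h import *
c=cam("wrist"); p,R,a=tool(ctrl.get_state())
I=cv2.cvtColor(c["image"],cv2.COLOR_RGB2GRAY); m=(I<75).astype(np.uint8); m[:,:265]=0;m[:,365:]=0;m[215:]=0
n,l,S,C=cv2.connectedComponentsWithStats(m)
for i in range(1,n):
    if S[i][4]>200: print(S[i],C[i].round(1))
for z in(.09,.1):
    for v in(190,142,88,33): print(z,v,ray(c,316,v,z).round(4))
```

```text
[279   9  22  49 760] [288.2  32.9]
[336   9  19  47 727] [345.3  32.3]
[299  24  30  28 208] [316.2  37.9]
[281  69  19  40 640] [289.4  88.7]
[336  69  17  40 619] [344.3  88.4]
[283 125  17  39 563] [290.8 143.8]
[336 125  16  38 533] [343.4 143.6]
[283 173  18  38 524] [291.8 191.5]
[335 173  18  37 513] [342.6 191.4]
0.09 190 [0.5672 0.1722 0.09  ]
0.09 142 [0.5659 0.2134 0.09  ]
0.09 88 [0.5646 0.256  0.09  ]
0.09 33 [0.5634 0.2958 0.09  ]
0.1 190 [0.5672 0.1748 0.1   ]
0.1 142 [0.566  0.2145 0.1   ]
0.1 88 [0.5647 0.2556 0.1   ]
0.1 33 [0.5635 0.2941 0.1   ]
```

>>> drive_tool([
  [[0,0,0],[0,-0.0025,0.055],0.085],
  [[0,0,0],[0,0,0.055],0.085],
  [[0,0,0],[0,0,0.03],0.085],
  [[0,0,0],[0,0,0.02],0.085],
  [[0,0,0],[0,0,0],0.085],
])

```text
time: 7.15
eef_pos: [0.5639, 0.1759, 0.088]
tcp_rot: [0.695, 0.719, -0.001, -0.001]
contact_force: [-0.4, 0.9, 0.2]
opening: 0.998
finger_force: 0.0
```

>>> drive_tool([
  [[0,0,0],[0,0,0],0.0],
  [[0,0,0],[0,0,0],0.0],
  [[0,0,0],[0,0,0],0.0],
  [[0,0,0],[0,0,0],0.0],
], grip_force=30)

```text
time: 7.65
eef_pos: [0.5689, 0.1758, 0.0935]
tcp_rot: [0.695, 0.719, 0.004, 0.003]
contact_force: [1.3, -0.0, 7.6]
opening: 0.251
finger_force: 30.6
```

Run:
```python
from h import *
s=st(); print(tool(s)[1:]); cam("wrist","w3")
```

```text
{'time': np.float64(7.65), 'eef_pos': array([0.5689, 0.1758, 0.0935]), 'tcp_rot': array([0.695 , 0.719 , 0.0035, 0.0028]), 'contact_force': array([ 1.3001, -0.0338,  7.5916]), 'opening': np.float64(0.2506), 'finger_force': np.float64(30.6474), 'qpos': array([1.2950e-01, 2.8290e-01, 1.8871e+00, 1.0000e-04, 9.6270e-01,
       9.5600e-02])}
(array([[-3.38352452e-02,  9.99388272e-01,  8.84631843e-03],
       [ 9.99427006e-01,  3.38258109e-02,  1.21396213e-03],
       [ 9.13985621e-04,  8.88232425e-03, -9.99960134e-01]]), 1.9385224827776109)
```

View pics/w3.png

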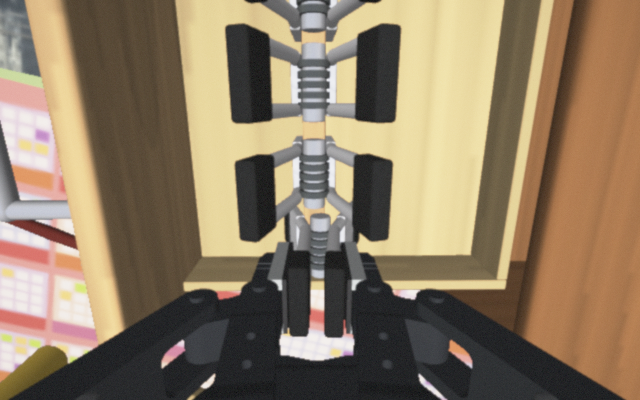

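The clip is squeezed fully open between the pads at about (317,290), and its neighbours are untouched. Lifting it and moving to where stand A can be seen.

>>> drive_tool([
  [[0,0,0],[0,0,-0.025],0.0],
  [[0,0,0],[0,0,-0.045],0.0],
  [[0,0,0],[0,0,-0.05],0.0],
  [[0,0,0],[0,0,-0.045],0.0],
  [[0,0,0],[-0.049,-0.022,0],0.0],
])

```text
time: 8.32
eef_pos: [0.5484, 0.127, 0.2615]
tcp_rot: [0.694, 0.72, 0.005, 0.004]
contact_force: [0.4, -1.1, -1.0]
opening: 0.252
finger_force: 30.2
```

>>> drive_tool([
  [[0,0,0],[-0.049,-0.022,0],0.0],
  [[0,0,0],[-0.049,-0.022,0],0.0],
  [[0,0,0],[-0.049,-0.022,0],0.0],
  [[0,0,0],[-0.049,-0.022,0],0.0],
  [[0,0,0],[-0.049,-0.022,0],0.0],
])

```text
time: 8.95
eef_pos: [0.4429, -0.1244, 0.2554]
tcp_rot: [0.695, 0.719, 0.0, 0.001]
contact_force: [0.4, 0.1, -0.6]
opening: 0.251
finger_force: 30.1
```

>>> drive_tool([
  [[0,0,0.15],[0,0,0],0.0],
  [[0,0,0.15],[0,0,0],0.0],
  [[0,0,0.14],[0,0,0],0.0],
  [[0,0,0],[0,0,0],0.0],
])

```text
time: 9.45
eef_pos: [0.4437, -0.123, 0.2551]
tcp_rot: [0.835, 0.551, 0.0, 0.001]
contact_force: [0.1, 1.1, -1.4]
opening: 0.246
finger_force: 30.1
```

Run:
```python
from h import *
s=st(); print(tool(s)[1:]); w=cam("wrist","w4"); c=cam("scene","s4")
p=tool(s)[0]; q=proj(c,p); print(q)
a=c["image"][:,:,::-1]; u,v=q.astype(int); crop=cv2.resize(a[max(v-60,0):v+60,u-60:u+60],None,fx=4,fy=4,interpolation=cv2.INTER_CUBIC)
wi=w["image"][:,:,::-1]
o=np.zeros((400+200,800,3),np.uint8); o[:400,:640]=wi
o[:480-0,]=o[:480]; cv2.imwrite("pics/s4c.png",crop)
```

```text
{'time': np.float64(9.45), 'eef_pos': array([ 0.4437, -0.123 ,  0.2551]), 'tcp_rot': array([8.348e-01, 5.506e-01, 3.000e-04, 6.000e-04]), 'contact_force': array([ 0.0959,  1.1213, -1.4433]), 'opening': np.float64(0.2456), 'finger_force': np.float64(30.1163), 'qpos': array([-0.4915, -0.2114,  2.0769, -0.    ,  1.2746, -0.0868])}
(array([[ 3.93703107e-01,  9.19236819e-01,  1.23842395e-03],
       [ 9.19237643e-01, -3.93702542e-01, -6.81053472e-04],
       [-1.38478771e-04,  1.40653878e-03, -9.99999001e-01]]), -23.18510375734239)
[317.25754376 183.19403843]
```

View pics/w4.png

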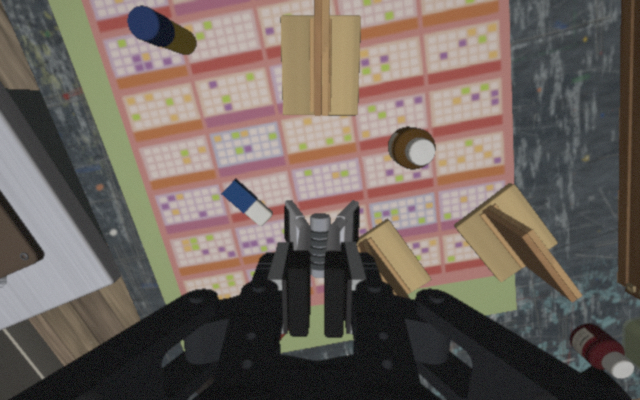

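View pics/s4c.png

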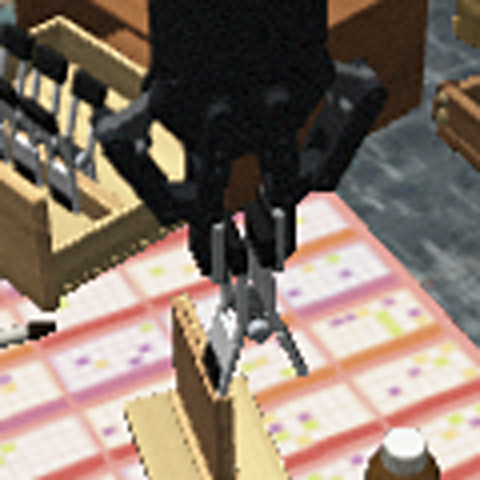

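The wrist view shows stand A with its foot spanning cols 282–360 and rows 14–115, its board edge at col ~321, squarely aligned with the tool. Stand B is at (395,255) and C at (508,235). In the scene crop the open clip's jaw tips are at (225,392) and (303,372).

Run:
```python
from h import *
c=cam("scene"); w=cam("wrist"); s=ctrl.get_state(); p,R,a=tool(s)
for L in(.075,.08,.085,.09):
    print(L,[[(sx,sy),((proj(c,p+R@np.array([sx*.015,sy*.017,L]))-[257,123])*4).round(0).tolist()] for sx in(-1,1) for sy in(-1,1)])
f=np.array([ray(w,*q,.012) for q in((282,14),(360,14),(359,115),(282,115))]); print(f.round(4),f.mean(0))
T=(R.T@(f-p).T).T; print("tool",T.round(4),T.mean(0).round(4))
m=T.mean(0)
I=w["image"]; hsv=cv2.cvtColor(I,cv2.COLOR_RGB2GRAY)
for v in(20,50,80,105): print(v,hsv[v,276:366:2].tolist())
M=f.mean(0); 
for q in((.046,.006),(.046,-.006),(-.046,.006),(-.046,-.006)):
    X=M+R@np.array([q[0],q[1],0]); X[2]=.091; Y=X.copy();Y[2]=.012; print(q,proj(w,X).round(1),proj(w,Y).round(1))
```

```text
0.075 [[(-1, -1), [219.0, 385.0]], [(-1, 1), [285.0, 369.0]], [(1, -1), [202.0, 344.0]], [(1, 1), [267.0, 330.0]]]
0.08 [[(-1, -1), [220.0, 392.0]], [(-1, 1), [285.0, 376.0]], [(1, -1), [203.0, 351.0]], [(1, 1), [267.0, 337.0]]]
0.085 [[(-1, -1), [220.0, 399.0]], [(-1, 1), [285.0, 384.0]], [(1, -1), [203.0, 359.0]], [(1, 1), [267.0, 344.0]]]
0.09 [[(-1, -1), [220.0, 406.0]], [(-1, 1), [285.0, 391.0]], [(1, -1), [203.0, 366.0]], [(1, 1), [267.0, 351.0]]]
[[ 0.4731  0.032   0.012 ]
 [ 0.5433  0.002   0.012 ]
 [ 0.5077 -0.0872  0.012 ]
 [ 0.4328 -0.0552  0.012 ]] [ 0.4891997  -0.02708938  0.012     ]
tool [[ 0.154  -0.034   0.2426]
 [ 0.154   0.0423  0.2426]
 [ 0.058   0.0447  0.2426]
 [ 0.058  -0.0367  0.2426]] [0.106  0.0041 0.2426]
20 [185, 187, 176, 144, 144, 140, 139, 135, 137, 138, 136, 136, 136, 135, 135, 130, 129, 133, 142, 110, 116, 117, 114, 104, 136, 136, 132, 124, 131, 151, 154, 153, 153, 154, 152, 151, 153, 151, 149, 145, 136, 140, 122, 168, 173]
50 [106, 104, 101, 137, 145, 139, 139, 138, 142, 137, 140, 137, 137, 137, 135, 136, 133, 142, 146, 124, 119, 120, 120, 111, 134, 141, 140, 122, 147, 155, 156, 157, 153, 158, 156, 153, 153, 152, 148, 145, 140, 136, 120, 168, 167]
80 [175, 190, 188, 140, 143, 146, 142, 140, 139, 138, 142, 139, 140, 138, 140, 135, 136, 130, 146, 123, 120, 119, 116, 139, 146, 145, 127, 114, 147, 155, 156, 156, 158, 156, 156, 154, 156, 153, 149, 143, 142, 125, 172, 181, 182]
105 [135, 124, 121, 130, 147, 148, 145, 142, 138, 141, 137, 142, 141, 138, 139, 134, 133, 129, 147, 121, 117, 117, 117, 141, 144, 144, 128, 117, 151, 159, 157, 158, 161, 159, 156, 155, 157, 157, 152, 141, 139, 118, 154, 156, 159]
(0.046, 0.006) [330.2  -9.3] [327.   16.3]
(0.046, -0.006) [314.3  -9.3] [314.8  16.3]
(-0.046, 0.006) [328.9 115.9] [326.3 113.1]
(-0.046, -0.006) [314.5 115.9] [314.9 113.1]
```

>>> drive_tool([
  [[0,0,0],[0.036,0.0035,0],0.0],
  [[0,0,0],[0.036,0,0],0.0],
  [[0,0,0],[0.036,0,0],0.0],
  [[0,0,0],[0,0,0],0.0],
  [[0,0,0],[0,0,0.03],0.0],
])

```text
time: 10.28
eef_pos: [0.4913, -0.0256, 0.2268]
tcp_rot: [0.835, 0.551, 0.002, 0.003]
contact_force: [-0.4, -0.5, -0.7]
opening: 0.247
finger_force: 30.2
```

>>> drive_tool([
  [[0,0,0],[0,0,0],0.0],
  [[0,0,0],[0,0,0],0.0],
])

```text
time: 10.52
eef_pos: [0.4896, -0.0257, 0.225]
tcp_rot: [0.835, 0.55, 0.0, 0.0]
contact_force: [0.7, -0.1, -0.4]
opening: 0.25
finger_force: 30.1
```

Run:
```python
from h import *
s=st(); p,R,a=tool(s); print(a, R.T@(np.array([.4892,-.0271,.091])-p))
c=cam("scene"); q=proj(c,[.489,-.027,.1]); u,v=q.astype(int)
cv2.imwrite("pics/s5.png",cv2.resize(c["image"][v-50:v+50,u-50:u+50,::-1],None,fx=6,fy=6,interpolation=cv2.INTER_CUBIC))
print(u,v)
```

```text
{'time': np.float64(10.525), 'eef_pos': array([ 0.4896, -0.0257,  0.225 ]), 'tcp_rot': array([8.353e-01, 5.498e-01, 1.000e-04, 3.000e-04]), 'contact_force': array([ 0.6713, -0.137 , -0.3505]), 'opening': np.float64(0.2496), 'finger_force': np.float64(30.1241), 'qpos': array([-2.5950e-01, -1.0820e-01,  2.0436e+00, -2.0000e-04,  1.2056e+00,
        1.4700e-01])}
-23.287917616966418 [-1.47538232e-03  9.28314290e-05  1.34023132e-01]
306 206
```

View pics/s5.png

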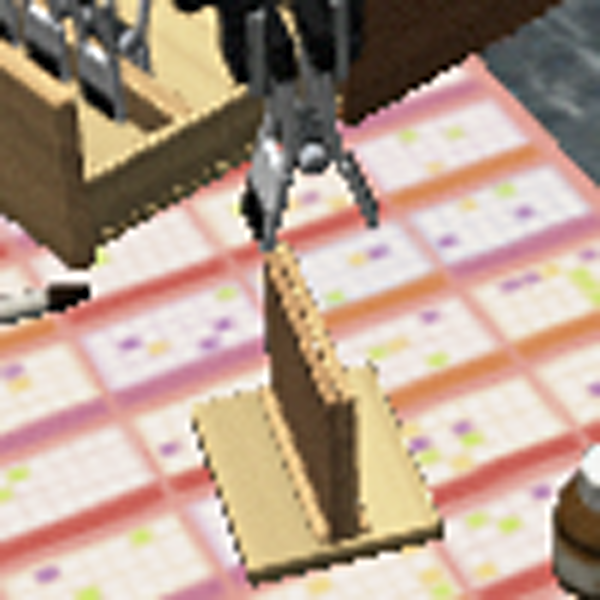

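The scene crop shows the open jaws, with tips at (268,247) and (375,222), standing centred above the board, whose top edge middle is at (312,325). Lowering now.

>>> drive_tool([
  [[0,0,0],[0,0,0.03],0.0],
  [[0,0,0],[0,0,0.025],0.0],
  [[0,0,0],[0,0,0.02],0.0],
  [[0,0,0],[0,0,0.005],0.0],
  [[0,0,0],[0,0,0],0.0],
])

```text
time: 11.2
eef_pos: [0.4901, -0.0253, 0.1452]
tcp_rot: [0.835, 0.55, 0.0, 0.0]
contact_force: [0.3, 0.3, -1.4]
opening: 0.25
finger_force: 30.1
```

>>> drive_tool([
  [[0,0,0],[0,0,0.003],0.0],
  [[0,0,0],[0,0,0],0.0],
  [[0,0,0],[0,0,0],0.0],
])

```text
time: 11.58
eef_pos: [0.4897, -0.0251, 0.1417]
tcp_rot: [0.835, 0.55, 0.0, 0.0]
contact_force: [-0.3, 0.9, -0.9]
opening: 0.25
finger_force: 30.1
```

Run:
```python
from h import *
s=st(); p,R,a=tool(s); print(a, R.T@(np.array([.4892,-.0271,.091])-p))
c=cam("scene"); u,v=306,206
cv2.imwrite("pics/s6.png",cv2.resize(c["image"][v-50:v+50,u-50:u+50,::-1],None,fx=6,fy=6,interpolation=cv2.INTER_CUBIC))
```

```text
{'time': np.float64(11.575), 'eef_pos': array([ 0.4897, -0.0251,  0.1417]), 'tcp_rot': array([8.351e-01, 5.500e-01, 2.000e-04, 3.000e-04]), 'contact_force': array([-0.3351,  0.8885, -0.8816]), 'opening': np.float64(0.2503), 'finger_force': np.float64(30.1473), 'qpos': array([-0.2584, -0.0057,  2.1108, -0.    ,  1.0358,  0.1476])}
-23.259650043416382 [-0.00206421  0.00028694  0.05074078]
```

View pics/s6.png

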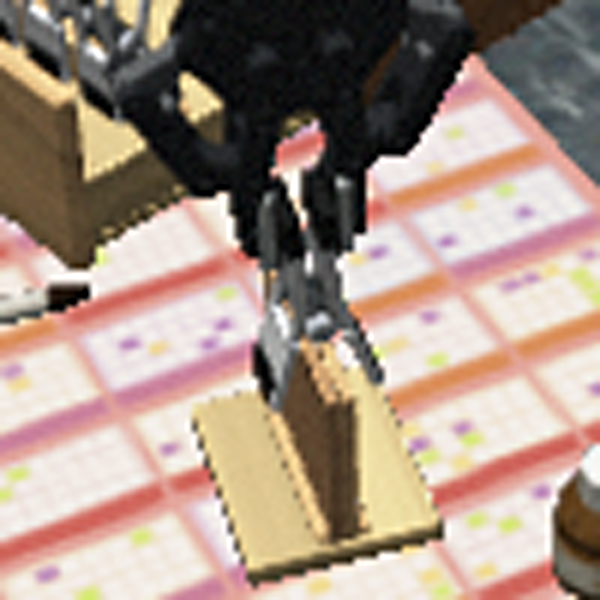

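The clip stands astride the board, jaws at (270,385) and (365,360), without contact. Going 3 mm deeper while watching the force.

>>> drive_tool([
  [[0,0,0],[0,0,0.003],0.0],
  [[0,0,0],[0,0,0],0.0],
  [[0,0,0],[0,0,0],0.0],
])

```text
time: 12.0
eef_pos: [0.4902, -0.0252, 0.1392]
tcp_rot: [0.835, 0.55, 0.001, 0.001]
contact_force: [-0.8, 1.2, 4.0]
opening: 0.251
finger_force: 29.8
```

>>> drive_tool([
  [[0,0,0],[0,0,0.002],0.035],
  [[0,0,0],[0,0,0.002],0.05],
  [[0,0,0],[0,0,0],0.085],
  [[0,0,0],[0,0,0],0.085],
  [[0,0,0],[0,0,-0.01],0.085],
])

```text
time: 12.62
eef_pos: [0.4888, -0.0249, 0.1438]
tcp_rot: [0.835, 0.55, -0.001, -0.001]
contact_force: [0.2, -0.3, 0.8]
opening: 0.993
finger_force: 0.0
```

>>> drive_tool([
  [[0,0,0],[0,0,-0.03],0.085],
  [[0,0,0],[0,0,-0.04],0.085],
  [[0,0,0],[0,0,-0.04],0.085],
  [[0,0,0],[0,0,0],0.085],
])

```text
time: 13.12
eef_pos: [0.4917, -0.0256, 0.2596]
tcp_rot: [0.835, 0.55, 0.003, 0.004]
contact_force: [1.1, 0.2, 0.3]
opening: 0.996
finger_force: 0.0
```

Run:
```python
from h import *
s=st(); c=cam("scene"); u,v=306,206; t=cam("top","top7")
a=cv2.resize(c["image"][v-50:v+50,u-50:u+50,::-1],None,fx=4,fy=4,interpolation=cv2.INTER_CUBIC)
b=cv2.resize(c["image"][200:340,330:470,::-1],None,fx=2.85,fy=2.85,interpolation=cv2.INTER_CUBIC)[:400,:400]
o=np.zeros((400,800,3),np.uint8); o[:,:400]=a; o[:b.shape[0],400:400+b.shape[1]]=b
cv2.imwrite("pics/s7.png",o)
```

```text
{'time': np.float64(13.125), 'eef_pos': array([ 0.4917, -0.0256,  0.2596]), 'tcp_rot': array([0.8351, 0.5501, 0.0033, 0.0036]), 'contact_force': array([1.0663, 0.206 , 0.329 ]), 'opening': np.float64(0.9957), 'finger_force': np.float64(0.0), 'qpos': array([-0.2583, -0.1399,  2.0074,  0.    ,  1.2644,  0.1476])}
```

View pics/s7.png

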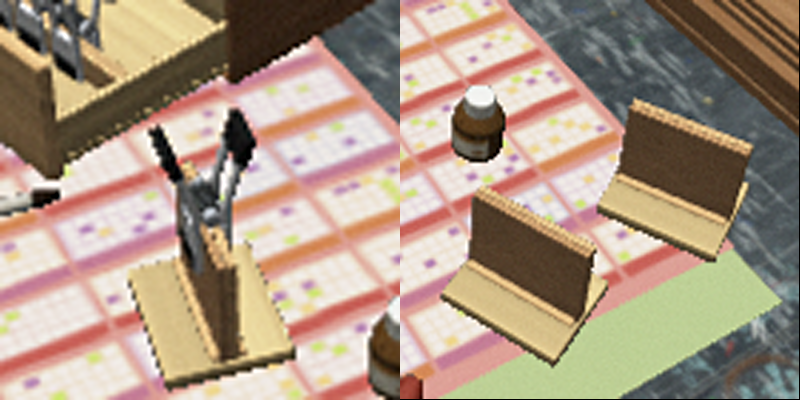

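The scene crop shows the clip gripping stand A's board by itself, upright and well down. Stands B and C are unchanged. Next I'll fetch clip 2, the neighbour at (0.566, 0.2145).

>>> drive_tool([
  [[0,0,-0.15],[0,0,0],0.085],
  [[0,0,-0.15],[0,0,0],0.085],
  [[0,0,-0.137],[0,0,0],0.085],
  [[0,0,0],[0.047,0.016,0],0.085],
  [[0,0,0],[0.048,0.016,0],0.085],
])

```text
time: 13.85
eef_pos: [0.5179, 0.0716, 0.2524]
tcp_rot: [0.697, 0.717, -0.001, -0.001]
contact_force: [1.2, -0.0, 0.7]
opening: 0.993
finger_force: 0.0
```

>>> drive_tool([
  [[0,0,0],[0.048,0.016,0],0.085],
  [[0,0,0],[0.047,0.017,0],0.085],
  [[0,0,0],[0.047,0.016,0],0.085],
  [[0,0,0],[0,0,0.03],0.085],
  [[0,0,0],[0,0,0],0.085],
])

```text
time: 14.48
eef_pos: [0.5604, 0.2144, 0.2192]
tcp_rot: [0.696, 0.718, -0.004, -0.003]
contact_force: [-0.5, 0.2, -0.8]
opening: 0.993
finger_force: 0.0
```

>>> drive_tool([
  [[0,0,0],[0,0,0],0.085],
])

```text
time: 14.6
eef_pos: [0.5628, 0.2139, 0.2238]
tcp_rot: [0.696, 0.718, -0.001, -0.0]
contact_force: [-0.4, 0.3, 0.5]
opening: 0.995
finger_force: 0.0
```

Run:
```python
from h import *
s=st(); p,R,a=tool(s); print(a, R.T@(np.array([.566,.2145,.088])-p))
c=cam("wrist"); I=cv2.cvtColor(c["image"],cv2.COLOR_RGB2GRAY); m=(I<75).astype(np.uint8); m[:,:255]=0;m[:,375:]=0;m[260:]=0
n,l,S,C=cv2.connectedComponentsWithStats(m)
for i in range(1,n):
    if S[i][4]>200: print(S[i],C[i].round(1),ray(c,*C[i],.093).round(4))
```

```text
{'time': np.float64(14.6), 'eef_pos': array([0.5628, 0.2139, 0.2238]), 'tcp_rot': array([ 6.963e-01,  7.178e-01, -7.000e-04, -4.000e-04]), 'contact_force': array([-0.4145,  0.2813,  0.485 ]), 'opening': np.float64(0.9951), 'finger_force': np.float64(0.0), 'qpos': array([ 1.9480e-01,  1.4930e-01,  1.7839e+00, -1.0000e-04,  1.2099e+00,
        1.6440e-01])}
1.7429765417986722 [0.00054553 0.0034456  0.13581478]
[ 255    0   50   49 1109] [285.3  19.8] [0.5375 0.3383 0.093 ]
[341   0  34  48 965] [354.2  21. ] [0.5847 0.339  0.093 ]
[307  18  27  31 283] [321.   30.5] [0.5622 0.3324 0.093 ]
[282  66  20  45 758] [291.3  87.9] [0.542  0.2941 0.093 ]
[342  66  19  44 770] [351.4  87.6] [0.5853 0.2957 0.093 ]
[284 124  19  42 670] [292.7 144.2] [0.5435 0.2539 0.093 ]
[342 124  18  42 674] [350.3 144. ] [0.5869 0.2553 0.093 ]
[286 179  17  42 607] [294.1 198.9] [0.545 0.211 0.093]
[341 179  17  41 608] [349.1 198.8] [0.5884 0.2124 0.093 ]
```

>>> drive_tool([
  [[0,0,0],[-0.001,0.0035,0.045],0.085],
  [[0,0,0],[0,0,0.045],0.085],
  [[0,0,0],[0,0,0.03],0.085],
  [[0,0,0],[0,0,0.015],0.085],
  [[0,0,0],[0,0,0],0.085],
])

```text
time: 15.28
eef_pos: [0.5667, 0.2131, 0.0893]
tcp_rot: [0.696, 0.718, -0.0, -0.0]
contact_force: [0.0, -0.3, 0.7]
opening: 0.999
finger_force: 0.0
```

>>> drive_tool([
  [[0,0,0],[0,0,0],0.0],
  [[0,0,0],[0,0,0],0.0],
  [[0,0,0],[0,0,0],0.0],
  [[0,0,0],[0,0,0],0.0],
])

```text
time: 15.78
eef_pos: [0.5695, 0.2141, 0.0938]
tcp_rot: [0.696, 0.718, 0.003, 0.002]
contact_force: [-1.1, -0.6, 9.4]
opening: 0.262
finger_force: 29.0
```

>>> drive_tool([
  [[0,0,0],[0,0,-0.025],0.0],
  [[0,0,0],[0,0,-0.045],0.0],
  [[0,0,0],[0,0,-0.05],0.0],
  [[0,0,0],[0,0,-0.05],0.0],
  [[0,0,0],[0,0,-0.04],0.0],
])

```text
time: 16.4
eef_pos: [0.5669, 0.2136, 0.3028]
tcp_rot: [0.696, 0.718, 0.001, 0.001]
contact_force: [-0.4, -0.1, -0.2]
opening: 0.262
finger_force: 30.0
```

>>> drive_tool([
  [[0,0,0],[-0.053,-0.0085,0],0.0],
  [[0,0,0],[-0.053,-0.0085,0],0.0],
  [[0,0,0],[-0.053,-0.0085,0],0.0],
  [[0,0,0],[-0.053,-0.0085,0],0.0],
  [[0,0,0],[-0.053,-0.0085,0],0.0],
])

```text
time: 17.02
eef_pos: [0.5319, -0.0543, 0.3002]
tcp_rot: [0.696, 0.718, 0.0, 0.001]
contact_force: [0.1, -0.8, 0.3]
opening: 0.255
finger_force: 30.0
```

>>> drive_tool([
  [[0,0,0],[-0.053,-0.0085,0],0.0],
  [[0,0,0],[-0.053,-0.0085,0],0.0],
  [[0,0,0],[-0.053,-0.0085,0],0.0],
  [[0,0,0],[-0.053,-0.0085,0],0.0],
  [[0,0,0],[-0.053,-0.0085,0],0.0],
])

```text
time: 17.65
eef_pos: [0.4977, -0.3206, 0.3002]
tcp_rot: [0.696, 0.718, 0.0, 0.001]
contact_force: [1.4, 0.1, -1.2]
opening: 0.258
finger_force: 30.0
```

>>> drive_tool([
  [[0,0,0],[-0.053,-0.0085,0],0.0],
  [[0,0,-0.115],[0,0,0],0.0],
  [[0,0,-0.115],[0,0,0.02],0.0],
  [[0,0,0],[0,0,0.025],0.0],
  [[0,0,0],[0,0,0],0.0],
])

```text
time: 18.27
eef_pos: [0.4903, -0.3712, 0.2521]
tcp_rot: [0.609, 0.793, 0.0, -0.002]
contact_force: [-0.5, -0.1, -1.1]
opening: 0.257
finger_force: 30.0
```

>>> drive_tool([
  [[0,0,0],[0,0,0],0.0],
])

```text
time: 18.4
eef_pos: [0.4916, -0.3724, 0.2557]
tcp_rot: [0.609, 0.793, -0.0, 0.001]
contact_force: [0.6, 0.2, -0.8]
opening: 0.252
finger_force: 30.0
```

```bash
cat >> h.py <<'E'
def foot(c,guess,half=.085,save=None):
    # wood-coloured foot+board blob near a guess (x,y); rectangle fit of foot in the z=.012 plane
    hsv=cv2.cvtColor(c["image"],cv2.COLOR_RGB2HSV)
    m=((hsv[...,0]>9)&(hsv[...,0]<24)&(hsv[...,1]>75)&(hsv[...,1]<170)&(hsv[...,2]>90)).astype(np.uint8)
    m=cv2.morphologyEx(m,cv2.MORPH_OPEN,np.ones((3,3),np.uint8)); m=cv2.morphologyEx(m,cv2.MORPH_CLOSE,np.ones((5,5),np.uint8))
    n,l,S,C=cv2.connectedComponentsWithStats(m)
    g=proj(c,[guess[0],guess[1],.012]); ids=[i for i in range(1,n) if S[i][4]>300]
    i=min(ids,key=lambda i:np.linalg.norm(C[i]-g)); print("blob",S[i],C[i].round(1))
    return (l==i).astype(np.uint8)
E
python3 - <<'E'
from h import *
s=st(); p,R,a=tool(s); print(a)
c=cam("wrist","w8")
for g in((.47,-.27),(.618,-.288)): 
    print("g",proj(c,[*g,.012]).round(0)); m=foot(c,g)
    k=cv2.findContours(m,0,2)[0]; k=max(k,key=cv2.contourArea); print(cv2.approxPolyDP(k,3,True)[:,0].tolist())
E
```

```text
{'time': np.float64(18.4), 'eef_pos': array([ 0.4916, -0.3724,  0.2557]), 'tcp_rot': array([ 6.091e-01,  7.931e-01, -1.000e-04,  9.000e-04]), 'contact_force': array([ 0.6105,  0.1552, -0.7559]), 'opening': np.float64(0.2519), 'finger_force': np.float64(29.9609), 'qpos': array([-0.8126,  0.1532,  1.7199,  0.    ,  1.2667, -1.0737])}
14.956147497050054
g [322.  68.]
blob [ 283    0   88  114 7963] [321.9  60.5]
[[284, 12], [283, 109], [357, 113], [361, 30], [370, 21], [363, 21], [353, 11], [333, 13], [332, 0], [318, 0], [317, 13]]
g [451. 123.]
blob [ 409   73   48   93 3343] [431.7 118.4]
[[456, 73], [415, 76], [415, 97], [409, 104], [414, 110], [415, 165], [447, 163], [451, 78]]
```

View pics/w8.png

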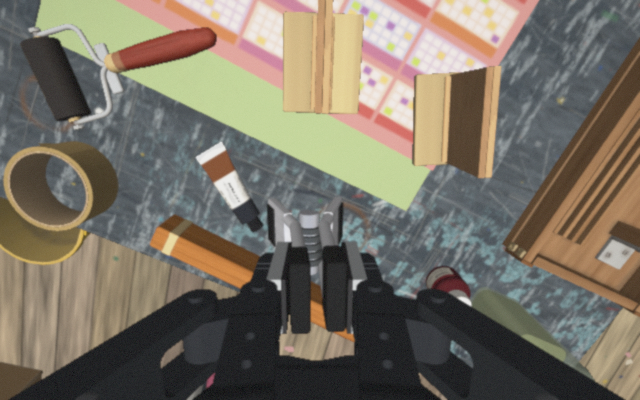

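The wrist view shows stand B's foot at cols 283–361, rows 12–112, with its board at col ~325, and stand C at (450,120). The clip in the gripper looks shifted: its spring is at col ~309 instead of 320, so it may be leaning. I'll compare it numerically with the first, good grasp (w4).

Run:
```python
from h import *
A=cv2.imread("pics/w4.png",0);B=cv2.imread("pics/w8.png",0)
for n,(u0,u1,v0,v1) in dict(spring=(308,332,212,240),spring2=(308,332,240,268),padL=(284,310,285,330),padR=(324,350,285,330),fingL=(230,282,280,345),jawL=(282,300,200,230),jawR=(342,362,200,230)).items():
    t=A[v0:v1,u0:u1]; w=B[v0-25:v1+25,u0-30:u1+30]; r=cv2.matchTemplate(w,t,cv2.TM_CCOEFF_NORMED); _,mx,_,loc=cv2.minMaxLoc(r); print(n,mx.__round__(2),loc[0]-30,loc[1]-25)
s=ctrl.get_state(); p,R,a=tool(s); c=cam("wrist")
for L in(0,.048,.085): print(L,[proj(c,p+R@np.array([0.,y,L])).round(0).tolist() for y in(-.016,0,.016)], "front",proj(c,p+R@np.array([.015,0,L])).round(0))
sc=cam("scene","s9"); print([proj(sc,p+R@np.array([0,0,L])).round(0).tolist() for L in(0,.085)])
B2=B[195:300:6,250:372:3]
for r in B2: print(''.join(' .:-=+*#%@'[min(9,int(x)//22)] for x in r))
print()
for r in A[195:300:6,250:372:3]: print(''.join(' .:-=+*#%@'[min(9,int(x)//22)] for x in r))
```

```text
spring 0.69 -10 -3
spring2 0.75 -3 -4
padL 0.63 -29 14
padR 0.44 1 2
fingL 0.91 -2 0
jawL 0.66 -17 -4
jawR 0.67 -16 9
0 [[277.0, 280.0], [316.0, 280.0], [354.0, 280.0]] front [316. 246.]
0.048 [[287.0, 236.0], [316.0, 236.0], [345.0, 236.0]] front [316. 210.]
0.085 [[292.0, 215.0], [316.0, 215.0], [340.0, 215.0]] front [316. 193.]
[[442.0, 246.0], [434.0, 279.0]]
+====+*===++++*========--====+==---===+==
.-====**++=*++=====+===+====++======---=+
:::===.-#*+++======+=====++++=.-=====-===
::::+*..+#####**++====++*##%==.-===--====
::.-*+..=####**==#%%%%#+++++==.-=*=**+=+*
:...:*:.=##%%**+=*%%%%#+++=%+=.*#***+====
*:-===:.-##%@@*++=====-=++++==.##+=+**=++
++++++-.-###@@+++=------+++===.#*###**===
=--==+*=:+===:+++==++*=:++++==+.====**+*#
=====****===-......:===::.... ..:===++***
---=-...====:.......==--:........====:..:
---....-====....... :----........-====...
-::::::====:..:.:::.=#*+-.::::....====:::
*-....-====...:..::.+#++-.::::::..=====..
+.....=+**+:..:::::.:-=+-.:::.:..:-***=:.
.........%%-..:::::::----....:.:.-*@:....
.:::......:-..::::..:----..::.:..:::.....
...........-..:::::::---:.:::::..-:......

:.#%%%%%%%#####*#%%#%%####**+++=======++=
:-*=*#%%%%%#+-=**++++==========+++-=+****
#%%%#=+++===-=--+====++++*******----:##*#
%%%%%%%+==+=.-+=--***+===+#%%#=----..*#**
+%%%%%****** -++=--%++++++=##--=--- :%#**
**##*#%#%%##.-+++=--=+****=-------- :%%#*
%%%%##%##%#*.-++#=-::-=+==----+#-=- -+++-
%%#%##**#%%*.:++*---:---------*#--: :-+*+
*++#%#*##+--:.:+=--::----:---:=.::::=:--+
#%%####%#:::: .=--:::::::-----:.::::+-:-:
**++-. .:::::.     ..:-=-.  . . .::::  ..
+++..  .:::: . .  ...----.   .. .:::::.. 
**-.. .::-::. .    .::---...     .-:::...
#+  . .-:::. .......:****.......  :::::  
*. . .:-===. .......-*#%%....... .===-:..
 ... . . =#:....... -****........:*+ . . 
 ..:. . ...:........-++++........:.  .. .
..   .  ...:........-*+*+........:. .
```

The second clip leans about 6° in the grip, with its jaws toward −tool y. I'll tilt the tool by −0.1 rad about its x to bring it upright. Now for stand B's offset.

Run:
```python
from h import *
s=st(); w=cam("wrist"); p,R,a=tool(s)
f=np.array([ray(w,*q,.012) for q in((284,12),(361,12),(359,114),(283,110))]); T=(R.T@(f-p).T).T; print(T.round(4).tolist(),T.mean(0).round(4),f.mean(0).round(4))
M=f.mean(0)
for q in((.046,.006),(.046,-.006),(-.046,.006),(-.046,-.006)):
    X=M+R@np.array([q[0],q[1],0]); X[2]=.091; print(q,proj(w,X).round(1))
g=cv2.GaussianBlur(cv2.cvtColor(w["image"],cv2.COLOR_RGB2GRAY),(1,5),0)
for v in(4,30,60,90,106): print(v,g[v,304:344:2].tolist())
```

```text
{'time': np.float64(18.55), 'eef_pos': array([ 0.4918, -0.3726,  0.2561]), 'tcp_rot': array([ 6.090e-01,  7.931e-01, -2.000e-04,  1.400e-03]), 'contact_force': array([-0.0372, -0.5313, -1.1082]), 'opening': np.float64(0.2557), 'finger_force': np.float64(29.9596), 'qpos': array([-0.8126,  0.1529,  1.7195, -0.    ,  1.2664, -1.0737])}
[[0.1561, -0.0317, 0.2437], [0.1561, 0.0438, 0.2438], [0.0591, 0.0452, 0.244], [0.0632, -0.0352, 0.2439]] [0.1086 0.0055 0.2439] [ 0.4696 -0.2667  0.012 ]
(0.046, 0.006) [331.6 -12.4]
(0.046, -0.006) [315.7 -12.4]
(-0.046, 0.006) [330.2 113. ]
(-0.046, -0.006) [315.8 113. ]
4 [193, 207, 218, 225, 231, 231, 217, 159, 157, 158, 145, 175, 184, 185, 198, 233, 233, 227, 216, 192]
30 [185, 185, 182, 180, 182, 193, 161, 165, 168, 165, 139, 181, 183, 179, 172, 180, 205, 205, 206, 207]
60 [186, 187, 183, 177, 186, 192, 169, 162, 165, 152, 183, 195, 195, 178, 174, 207, 207, 207, 208, 209]
90 [188, 186, 183, 171, 196, 185, 162, 161, 160, 146, 194, 195, 184, 172, 204, 210, 210, 211, 210, 211]
106 [189, 186, 184, 173, 194, 161, 161, 162, 155, 184, 193, 193, 180, 167, 202, 210, 210, 210, 211, 211]
```

>>> drive_tool([
  [[-0.1,0,0],[0,0,0],0.0],
  [[0,0,0],[0,0,0],0.0],
  [[0,0,0],[0,0,0],0.0],
])

```text
time: 18.98
eef_pos: [0.4913, -0.3723, 0.2548]
tcp_rot: [0.608, 0.792, 0.039, 0.03]
contact_force: [0.1, -0.4, -0.3]
opening: 0.256
finger_force: 30.0
```

>>> drive_tool([
  [[0,0,0],[0.036,0.0055,0],0.0],
  [[0,0,0],[0.037,0,0],0.0],
  [[0,0,0],[0.037,0,0],0.0],
  [[0,0,0],[0,-0.003,0.03],0.0],
  [[0,0,0],[0,-0.003,0.03],0.0],
])

```text
time: 19.6
eef_pos: [0.4689, -0.2641, 0.195]
tcp_rot: [0.608, 0.793, 0.039, 0.031]
contact_force: [0.6, 0.2, -1.9]
opening: 0.253
finger_force: 30.0
```

>>> drive_tool([
  [[0,0,0],[0,0,0],0.0],
  [[0,0,0],[0,0,0],0.0],
])

```text
time: 19.85
eef_pos: [0.4689, -0.2649, 0.1959]
tcp_rot: [0.608, 0.792, 0.039, 0.031]
contact_force: [0.4, 0.5, -1.0]
opening: 0.255
finger_force: 30.0
```

Run:
```python
from h import *
s=st(); p,R,a=tool(s); c=cam("scene","s10"); u,v=proj(c,[.4696,-.2667,.11]).astype(int)
a=cv2.resize(c["image"][v-50:v+50,u-65:u+65,::-1],None,fx=6,fy=6,interpolation=cv2.INTER_CUBIC); cv2.imwrite("pics/s10c.png",a); print(u,v)
B=np.array([.4696,-.2667,0]); th=np.radians(15); ex=np.array([-np.sin(th),np.cos(th),0]); ey=np.array([np.cos(th),np.sin(th),0])
for k in(-1,1): print("board end",[((proj(c,B+k*.046*ex+q*.006*ey+[0,0,.091])-[u-65,v-50])*6).round(0).tolist() for q in(-1,1)])
print("tcp rel",(p-B)@ex,(p-B)@ey)
```

```text
{'time': np.float64(19.85), 'eef_pos': array([ 0.4689, -0.2649,  0.1959]), 'tcp_rot': array([0.6082, 0.7922, 0.0395, 0.0312]), 'contact_force': array([ 0.3894,  0.4837, -0.9959]), 'opening': np.float64(0.2548), 'finger_force': np.float64(30.0186), 'qpos': array([-7.3960e-01, -7.0000e-04,  1.9993e+00,  9.4800e-02,  1.0891e+00,
       -1.0426e+00])}
376 270
board end [[510.0, 419.0], [527.0, 393.0]]
board end [[261.0, 291.0], [279.0, 267.0]]
tcp rel 0.001916889490548053 -0.00018314235392636138
```

View pics/s10c.png

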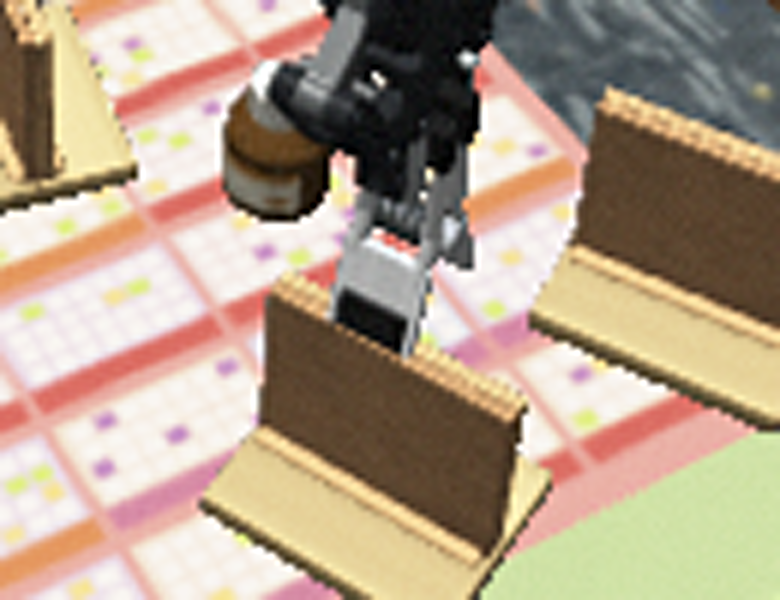

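The crop shows the open jaws just above stand B: the near jaw's bottom edge runs (335,322)–(408,355) and the far jaw's corner is at (472,268). The board ends, (275,285) and (520,405), match the prediction. Checking that the jaws straddle it.

Run:
```python
from h import *
from scipy.optimize import least_squares
c=cam("scene"); B=np.array([.4696,-.2667,0]); th=np.radians(15); ex=np.array([-np.sin(th),np.cos(th),0]); ey=np.array([np.cos(th),np.sin(th),0])
O=np.array([376-65,270-50]); P=lambda x,y,z:(proj(c,B+x*ex+y*ey+[0,0,z])-O)*6
obs=[(335,322),(408,355),(472,268)]
for h in (.016,.018,.020):
    # unknown clip middle x0,y0,z (both tips level)
    f=lambda q:np.r_[P(q[0]+.015,q[1]-h,q[2])-obs[0],P(q[0]-.015,q[1]-h,q[2])-obs[1],P(q[0]-.015,q[1]+h,q[2])-obs[2]]
    r=least_squares(f,[0,0,.11],x_scale=.01); print(h,r.x.round(4),r.fun.round(0))
```

```text
0.016 [-0.0146 -0.0322  0.1587] [ -7. -13.  10.  -1.  -3.  14.]
0.018 [-0.0058 -0.0107  0.1303] [ -5. -10.   7.   0.  -2.  10.]
0.02 [0.004  0.0132 0.0985] [-4. -8.  5.  1. -1.  6.]
```

Given the known tip height, the fit puts the jaws within about 2 mm of centre. Lowering gently.

>>> drive_tool([
  [[0,0,0],[0,-0.0015,0.015],0.0],
  [[0,0,0],[0,0,0],0.0],
])

```text
time: 20.2
eef_pos: [0.4674, -0.2638, 0.1779]
tcp_rot: [0.608, 0.792, 0.04, 0.029]
contact_force: [-0.3, 0.4, -0.5]
opening: 0.26
finger_force: 30.0
```

>>> drive_tool([
  [[0,0,0],[0,-0.0015,0.015],0.0],
  [[0,0,0],[0,-0.0013,0.013],0.0],
  [[0,0,0],[0,-0.0007,0.007],0.0],
  [[0,0,0],[0,0,0],0.0],
  [[0,0,0],[0,0,0],0.0],
])

```text
time: 20.82
eef_pos: [0.4684, -0.2647, 0.1447]
tcp_rot: [0.608, 0.792, 0.04, 0.031]
contact_force: [-0.1, 0.1, -0.8]
opening: 0.262
finger_force: 30.0
```

>>> drive_tool([
  [[0,0,0],[0,-0.0003,0.003],0.0],
  [[0,0,0],[0,0,0],0.0],
  [[0,0,0],[0,0,0],0.0],
])

```text
time: 21.2
eef_pos: [0.4683, -0.2645, 0.1415]
tcp_rot: [0.608, 0.792, 0.04, 0.031]
contact_force: [-0.3, -0.1, -0.1]
opening: 0.258
finger_force: 30.0
```

>>> drive_tool([
  [[0,0,0],[0,-0.0003,0.003],0.0],
  [[0,0,0],[0,0,0],0.0],
  [[0,0,0],[0,0,0],0.0],
])

```text
time: 21.58
eef_pos: [0.4687, -0.2649, 0.1392]
tcp_rot: [0.608, 0.792, 0.04, 0.031]
contact_force: [-0.9, 0.1, 4.3]
opening: 0.255
finger_force: 30.7
```

>>> drive_tool([
  [[0,0,0],[0,0,0.002],0.035],
  [[0,0,0],[0,0,0.002],0.05],
  [[0,0,0],[0,0,0],0.085],
  [[0,0,0],[0,0,0],0.085],
  [[0,0,0],[0,0.001,-0.01],0.085],
])

```text
time: 22.2
eef_pos: [0.4681, -0.2639, 0.1438]
tcp_rot: [0.608, 0.792, 0.04, 0.029]
contact_force: [-1.2, -0.8, -0.6]
opening: 1.001
finger_force: 0.0
```

>>> drive_tool([
  [[0,0,0],[0,0.003,-0.03],0.085],
  [[0,0,0],[0,0.005,-0.05],0.085],
  [[0,0,0],[0,0.005,-0.05],0.085],
  [[0.1,0,0],[0,0,0],0.085],
  [[0,0,0],[0,0,0],0.085],
])

```text
time: 22.82
eef_pos: [0.4695, -0.2643, 0.2765]
tcp_rot: [0.609, 0.794, 0.0, 0.001]
contact_force: [-0.2, 0.2, -1.0]
opening: 0.996
finger_force: 0.0
```

Run:
```python
from h import *
s=st(); p,R,a=tool(s); print(a); c=cam("scene","s11")
def asc(im,v0,v1,u0,u1): 
    g=cv2.cvtColor(im,cv2.COLOR_RGB2GRAY)
    for r in g[v0:v1,u0:u1]: print(''.join(' .:-=+*#%@'[min(9,int(x)//25)] for x in r))
asc(c["image"],228,300,345,405)
```

```text
{'time': np.float64(22.825), 'eef_pos': array([ 0.4695, -0.2643,  0.2765]), 'tcp_rot': array([6.085e-01, 7.935e-01, 3.000e-04, 1.400e-03]), 'contact_force': array([-0.203 ,  0.2327, -0.9682]), 'opening': np.float64(0.9959), 'finger_force': np.float64(0.0), 'qpos': array([-7.0140e-01, -3.9000e-02,  1.8826e+00,  8.0000e-04,  1.2951e+00,
       -9.6400e-01])}
15.034576024715205
@@@%#**#*++++**###%%@@@@@@%@@#**#@@@@@%##%@%%###*=---------=
@%#*+++*#***####%%@@@@@@@@@@@@%%%@@@@@@@@@@@%%###*-----:----
*++++++*##@@@@@@#@@@@@@@@@@@@@@@@@@@@@@@@@@@@%####+------:-:
+++++**#*@@@@@@@@@@@@@@@%@@@@@@@@@@@@@@@@@@@#**####+---::-:-
++**####@@@@@@@@@@@@@@@@@@@@@@@@@@@@@@@@@%#*+++*####+=------
*#####%%@@@@@@@@@@%@@@@@@@@@@@@@@@@@@@%#**++++++#####+==----
###%%@%+%@@@@@@@@@*@@@@@@@@@@@@@@@@@%#*++++++**#######+==---
%%@@@@+-*@@@@@@@@@=@@@@@@@@@@@@@@%#*+++++++**##########=----
%%@@@*:==#@@@@@@@*-+@@@@@@@@@@@%#*++++++**#####%%@@%####--:-
##%@*::====*###*==-:+@@@@@@@@%#*++++++*#####%%@@@@@@%####=:-
#*#@-::-=======--=-:.@@@@@@%#*++++++*#####%@@@@@@@@@%%####=:
%@@@=:--+==-=---==::.+@@@%#*+++++**####%%@@@@@@@@@@
[... 2969 characters left out ...]
:-=-:::::::::::-=##*#=:@@#%@@
@@@@@@@%#-:--::-:----::::.      :=-:::::::::::::-+%*:@@@%#%%
@@@@@@@@%-::::::::::--:-::.     :=-:::::::::::::::--:@@@@%#%
@@@@@@@@@**-::-::::--:---:::.   .=-::::::::::::::::::@@@@@%#
@@@@@@@%%%%%+:::::::::::::::::  :=-::::::::::::::::::@@@@@@#
@@@@@@*###%@%*=:::::::::::::::::-+-::::::::::::::::::@@@@@@%
@@@@%%#%#**%%%%*=:::::::::---::::-::::::::::::::::::@@@@@@@%
@@%###%%###**%%%%#-:::-:::::--:::::::::::::::::::-::*@@@@%#*
%##*#%%%%%%##+#%%%%+::::-:-:-:-::::-::::::::::::::.:#@@%#**+
#***%%%%%%%%%#**#%@%#=::::::---::::::::::::::::::::-%%%#++++
**+#%%%%%%%%%%##**%%%%#=::::::::::::::-::::::::::::-%%%%%*++
**#%%%%%%%%%%%%%##**%%%%+::::::--:--::-:-::::::::::+@%%%%#++
```

Numerically the clip sits upright on stand B's board, fully down. Fetching clip 3 at (0.565, 0.255).

>>> drive_tool([
  [[0,0,0.115],[0,0,0],0.085],
  [[0,0,0.117],[0,0,0],0.085],
  [[0,0,0],[0.0515,0.011,0],0.085],
  [[0,0,0],[0.0515,0.011,0],0.085],
  [[0,0,0],[0.0515,0.011,0],0.085],
])

```text
time: 23.5
eef_pos: [0.4964, -0.1075, 0.2738]
tcp_rot: [0.697, 0.717, 0.0, -0.001]
contact_force: [-0.1, -0.2, 0.2]
opening: 0.992
finger_force: 0.0
```

>>> drive_tool([
  [[0,0,0],[0.0515,0.011,0],0.085],
  [[0,0,0],[0.0515,0.011,0],0.085],
  [[0,0,0],[0.0515,0.011,0],0.085],
  [[0,0,0],[0.0515,0.011,0],0.085],
  [[0,0,0],[0.0515,0.011,0],0.085],
])

```text
time: 24.12
eef_pos: [0.544, 0.1515, 0.2739]
tcp_rot: [0.697, 0.717, -0.0, -0.001]
contact_force: [1.0, -0.3, 1.5]
opening: 0.997
finger_force: 0.0
```

>>> drive_tool([
  [[0,0,0],[0.0515,0.011,0],0.085],
  [[0,0,0],[0.0515,0.011,0],0.085],
  [[0,0,0],[0,0,0.05],0.085],
  [[0,0,0],[0,0,0],0.085],
  [[0,0,0],[0,0,0],0.085],
])

```text
time: 24.75
eef_pos: [0.5636, 0.253, 0.2254]
tcp_rot: [0.697, 0.717, -0.0, -0.0]
contact_force: [-0.0, -0.8, 1.2]
opening: 0.995
finger_force: 0.0
```

Run:
```python
from h import *
s=st(); p,R,a=tool(s); print(a, R.T@(np.array([.5647,.255,.088])-p))
c=cam("wrist"); I=cv2.cvtColor(c["image"],cv2.COLOR_RGB2GRAY); m=(I<75).astype(np.uint8); m[:,:255]=0;m[:,375:]=0;m[260:]=0
n,l,S,C=cv2.connectedComponentsWithStats(m)
for i in range(1,n):
    if S[i][4]>300: print(S[i],C[i].round(1),ray(c,*C[i],.093).round(4))
```

```text
{'time': np.float64(24.75), 'eef_pos': array([0.5636, 0.253 , 0.2254]), 'tcp_rot': array([ 6.971e-01,  7.170e-01, -0.000e+00, -2.000e-04]), 'contact_force': array([-0.0318, -0.7676,  1.1979]), 'opening': np.float64(0.9955), 'finger_force': np.float64(0.0), 'qpos': array([2.5770e-01, 1.8140e-01, 1.7445e+00, 4.0000e-04, 1.2160e+00,
       2.2950e-01])}
1.609994885447391 [0.00194771 0.00118889 0.13740228]
[332   0  27  23 339] [346.    9.5] [0.5801 0.3854 0.093 ]
[255  59  57  46 908] [288.6  78.7] [0.5411 0.3397 0.093 ]
[326  58  49  46 868] [349.4  78.9] [0.5849 0.3408 0.093 ]
[283 124  18  41 660] [291.3 143.7] [0.5434 0.2933 0.093 ]
[340 124  18  41 656] [348.5 143.5] [0.5867 0.2946 0.093 ]
[285 175  17  41 609] [292.8 194.6] [0.5449 0.2533 0.093 ]
[340 175  16  40 606] [347.5 194.3] [0.5881 0.2547 0.093 ]
```

>>> drive_tool([
  [[0,0,0],[0.0015,0.0015,0.045],0.085],
  [[0,0,0],[0,0,0.045],0.085],
  [[0,0,0],[0,0,0.03],0.085],
  [[0,0,0],[0,0,0.017],0.085],
  [[0,0,0],[0,0,0],0.085],
])

```text
time: 25.42
eef_pos: [0.5653, 0.2548, 0.0883]
tcp_rot: [0.697, 0.717, -0.0, -0.0]
contact_force: [0.6, 0.3, 0.2]
opening: 0.994
finger_force: 0.0
```

>>> drive_tool([
  [[0,0,0],[0,0,0],0.0],
  [[0,0,0],[0,0,0],0.0],
  [[0,0,0],[0,0,0],0.0],
  [[0,0,0],[0,0,0],0.0],
])

```text
time: 25.92
eef_pos: [0.5681, 0.256, 0.0921]
tcp_rot: [0.697, 0.717, 0.004, 0.002]
contact_force: [0.7, 0.0, 7.3]
opening: 0.25
finger_force: 31.9
```

>>> drive_tool([
  [[0,0,0],[0,0,-0.025],0.0],
  [[0,0,0],[0,0,-0.045],0.0],
  [[0,0,0],[0,0,-0.05],0.0],
  [[0,0,0],[0,0,-0.05],0.0],
  [[0,0,0],[0,0,-0.04],0.0],
])

```text
time: 26.55
eef_pos: [0.5653, 0.2553, 0.3017]
tcp_rot: [0.697, 0.717, 0.002, 0.001]
contact_force: [0.2, -0.8, -1.0]
opening: 0.251
finger_force: 31.6
```

```bash
cat > lean.py <<'E'
from h import *
def cmp(B):
  A=cv2.imread("pics/w4.png",0)
  for n,(u0,u1,v0,v1) in dict(spring=(308,332,212,240),spring2=(308,332,240,268),padL=(284,310,285,330),padR=(324,350,285,330),jawL=(282,300,200,230),jawR=(342,362,200,230)).items():
    t=A[v0:v1,u0:u1]; w=B[v0-15:v1+15,u0-25:u1+25]; r=cv2.matchTemplate(w,t,cv2.TM_CCOEFF_NORMED); _,mx,_,loc=cv2.minMaxLoc(r); print(n,mx.__round__(2),loc[0]-25,loc[1]-15)
  for r in B[195:270:5,250:372:3]: print(''.join(' .:-=+*#%@'[min(9,int(x)//22)] for x in r))
E
python3 - <<'E'
from lean import *
st(); c=cam("wrist"); cmp(cv2.cvtColor(c["image"],cv2.COLOR_RGB2GRAY))
E
```

```text
{'time': np.float64(26.55), 'eef_pos': array([0.5653, 0.2553, 0.3017]), 'tcp_rot': array([0.6967, 0.7174, 0.0016, 0.0009]), 'contact_force': array([ 0.2293, -0.7703, -1.0202]), 'opening': np.float64(0.2505), 'finger_force': np.float64(31.6015), 'qpos': array([0.2609, 0.1292, 1.6627, 0.    , 1.346 , 0.2317])}
spring 0.95 -1 -3
spring2 0.96 0 -3
padL 0.84 0 0
padR 0.77 0 3
jawL 0.93 -2 -3
jawR 0.95 -1 -3
---#%%%%%%%%%##%%%%%%%%#%%%%%%%%%%%%%%%%%
---#%%%%%%%#+=+#%%%%%%%#%%%%%%%%#==+%%%%%
---#%%%%%%%.++==#%%%%%##%%%%%%%+==+:=%%%%
:-:#%%%%%%%.:**==*%%#+==+*%%%#==+=-.+%%%%
---*%%%%%%%::**#+=*#+*****+%#=+#=+:.+%%%%
-:-+#%%%%%%::**+*+=+*#####++=++=++:.+%%%%
:--+#%%%%%%:.**%++==+#####====+%++:.+%%%%
::-+#%%%%%%-.+*%*+=-------====@%++:.*%%%%
:-:=#%%%%%%-.+*%+===-+++++====@#+=:.*%%%%
::--#%%%%%%#.++#++=-------====%#==:-%%%%%
:---=-=---==-..*===--:----===-:.--==-----
::-==------=-...  ..:====...... -=---===-
::+%+...-----. .....:----.......:=---...=
-:-:....----:.. ... :-=+=.. .. ..-=--:...
::-....--==-........-----........-==--...
```

This clip hangs straight, matching the first grasp within 2 px. On to stand C.

>>> drive_tool([
  [[0,0,0],[-0.054,0.0055,0],0.0],
  [[0,0,0],[-0.054,0.0055,0],0.0],
  [[0,0,0],[-0.054,0.0055,0],0.0],
  [[0,0,0],[-0.054,0.0055,0],0.0],
  [[0,0,0],[-0.054,0.0055,0],0.0],
])

```text
time: 27.22
eef_pos: [0.6003, -0.0155, 0.2984]
tcp_rot: [0.697, 0.717, 0.0, 0.0]
contact_force: [0.0, -0.0, -0.5]
opening: 0.251
finger_force: 31.6
```

>>> drive_tool([
  [[0,0,0],[-0.054,0.0055,0],0.0],
  [[0,0,0],[-0.054,0.0055,0],0.0],
  [[0,0,0],[-0.054,0.0055,0],0.0],
  [[0,0,0],[-0.054,0.0055,0],0.0],
  [[0,0,0],[-0.054,0.0055,0],0.0],
])

```text
time: 27.85
eef_pos: [0.6357, -0.2847, 0.2982]
tcp_rot: [0.697, 0.717, 0.0, 0.0]
contact_force: [0.3, -0.6, -0.7]
opening: 0.249
finger_force: 31.6
```

>>> drive_tool([
  [[0,0,0],[-0.054,0.0055,0],0.0],
  [[0,0,0],[-0.052,0.0055,0],0.0],
  [[0,0,-0.137],[0,0,0],0.0],
  [[0,0,-0.137],[0,0,0.02],0.0],
  [[0,0,0],[0,0,0.025],0.0],
])

```text
time: 28.48
eef_pos: [0.65, -0.3892, 0.2536]
tcp_rot: [0.592, 0.806, -0.0, 0.001]
contact_force: [-0.0, -0.4, -0.8]
opening: 0.251
finger_force: 31.6
```

>>> drive_tool([
  [[0,0,0],[0,0,0],0.0],
  [[0,0,0],[0,0,0],0.0],
])

```text
time: 28.72
eef_pos: [0.65, -0.3888, 0.2541]
tcp_rot: [0.592, 0.806, -0.0, 0.001]
contact_force: [-0.4, 0.4, -0.3]
opening: 0.246
finger_force: 31.6
```

Run:
```python
from h import *
s=st(); p,R,a=tool(s); print(a); c=cam("wrist","w12"); t=cam("top","top12")
print("guess px",proj(c,[.618,-.288,.012]).round(0))
m=foot(c,(.618,-.288)); k=max(cv2.findContours(m,0,2)[0],key=cv2.contourArea); print(cv2.approxPolyDP(k,3,True)[:,0].tolist())
g=cv2.cvtColor(c["image"],cv2.COLOR_RGB2GRAY)
for v in(4,30,60,90,106): print(v,g[v,300:348:2].tolist())
for r in g[0:125:4,262:382:2]: print(''.join(' .:-=+*#%@'[min(9,int(x)//25)] for x in r))
A=cv2.imread("pics/top0.png",0).astype(int);B=cv2.imread("pics/top12.png",0).astype(int)
d=(abs(cv2.blur(A.astype(np.float32),(3,3))-cv2.blur(B.astype(np.float32),(3,3)))>30).astype(np.uint8); n,l,S,C=cv2.connectedComponentsWithStats(d); print([(S[i].tolist()) for i in range(1,n) if S[i][4]>10])
```

```text
{'time': np.float64(28.725), 'eef_pos': array([ 0.65  , -0.3888,  0.2541]), 'tcp_rot': array([ 5.923e-01,  8.057e-01, -0.000e+00,  7.000e-04]), 'contact_force': array([-0.4218,  0.3958, -0.2867]), 'opening': np.float64(0.2461), 'finger_force': np.float64(31.6474), 'qpos': array([-0.6726,  0.4623,  1.3382,  0.    ,  1.3398, -0.9757])}
17.362797339787658
guess px [316.  66.]
blob [ 277    0   81  112 7842] [317.   58.7]
[[277, 12], [281, 110], [354, 110], [357, 11], [325, 11], [323, 0], [310, 0], [309, 11]]
4 [236, 236, 229, 232, 237, 187, 165, 168, 152, 180, 196, 193, 205, 233, 225, 225, 221, 220, 220, 219, 226, 235, 236, 230]
30 [196, 190, 191, 183, 201, 174, 174, 177, 163, 186, 191, 190, 171, 182, 183, 215, 215, 215, 215, 216, 217, 216, 212, 212]
60 [197, 194, 192, 170, 202, 159, 172, 173, 173, 176, 205, 205, 191, 189, 188, 216, 216, 217, 217, 217, 218, 215, 214, 215]
90 [198, 198, 194, 188, 197, 197, 173, 169, 169, 149, 202, 204, 197, 194, 187, 218, 218, 219, 218, 217, 219, 216, 215, 217]
106 [199, 199, 196, 184, 190, 196, 169, 172, 170, 148, 202, 204, 200, 198, 187, 216, 217, 219,
[... 2190 characters left out ...]
61], [202, 165, 6, 4, 18], [202, 165, 80, 66, 2216], [481, 165, 6, 4, 17], [293, 168, 151, 138, 6147], [225, 180, 8, 3, 18], [463, 181, 7, 6, 29], [268, 187, 6, 4, 16], [337, 201, 10, 7, 43], [468, 200, 4, 6, 13], [317, 204, 7, 10, 52], [456, 204, 11, 7, 33], [336, 208, 7, 5, 19], [262, 213, 8, 3, 19], [276, 212, 8, 4, 21], [333, 215, 8, 5, 18], [347, 215, 4, 6, 20], [316, 216, 4, 4, 13], [447, 230, 9, 11, 53], [438, 242, 9, 8, 44], [21, 279, 193, 121, 5198], [45, 287, 5, 4, 14], [300, 304, 31, 12, 249], [256, 310, 140, 80, 4375], [328, 358, 10, 4, 14], [345, 361, 16, 19, 170], [335, 365, 9, 8, 32], [309, 371, 6, 10, 31], [352, 384, 13, 16, 156], [120, 387, 25, 9, 143], [298, 396, 9, 4, 26]]
```

Run:
```python
from h import *
s=st(); w=cam("wrist"); p,R,a=tool(s)
f=np.array([ray(w,*q,.012) for q in((277,12),(357,11),(355.5,111),(280,111))]); T=(R.T@(f-p).T).T; print(T.round(4).tolist(),T.mean(0).round(4),f.mean(0).round(4))
M=f.mean(0)
for q in((.046,.006),(.046,-.006),(-.046,.006),(-.046,-.006)):
    X=M+R@np.array([q[0],q[1],0]); X[2]=.091; print(q,proj(w,X).round(1))
# stand A check in scene: compare with s7-time image region of foot
c=cam("scene","s12"); A=cv2.imread("pics/s11.png",0); B=cv2.imread("pics/s12.png",0)
for n,(u,v) in dict(A=(306,220),B=(375,290)).items():
    t=A[v-25:v+30,u-28:u+28]; x=B[v-40:v+45,u-43:u+43]; r=cv2.matchTemplate(x,t,cv2.TM_CCOEFF_NORMED); _,mx,_,l=cv2.minMaxLoc(r); print(n,round(mx,3),l[0]-15,l[1]-15)
```

```text
{'time': np.float64(28.825), 'eef_pos': array([ 0.6503, -0.389 ,  0.2552]), 'tcp_rot': array([ 0.5923,  0.8058, -0.    ,  0.0016]), 'contact_force': array([ 0.5161, -0.1822, -0.4222]), 'opening': np.float64(0.2504), 'finger_force': np.float64(31.6462), 'qpos': array([-0.6726,  0.4615,  1.3373,  0.    ,  1.3397, -0.9757])}
[[0.1558, -0.0384, 0.2427], [0.1567, 0.0398, 0.2429], [0.0622, 0.0413, 0.2431], [0.0622, -0.0383, 0.243]] [0.1092 0.0011 0.2429] [ 0.6194 -0.2849  0.012 ]
(0.046, 0.006) [325.8 -13.8]
(0.046, -0.006) [309.8 -13.8]
(-0.046, 0.006) [324.9 112.2]
(-0.046, -0.006) [310.5 112.2]
A 0.999 0 0
B 0.999 0 0
```

>>> drive_tool([
  [[0,0,0],[0.036,0.0015,0],0.0],
  [[0,0,0],[0.036,0,0],0.0],
  [[0,0,0],[0.036,0,0],0.0],
  [[0,0,0],[0,0,0.03],0.0],
  [[0,0,0],[0,0,0],0.0],
])

```text
time: 29.55
eef_pos: [0.6178, -0.284, 0.221]
tcp_rot: [0.592, 0.806, -0.0, -0.002]
contact_force: [0.2, -0.8, -0.9]
opening: 0.25
finger_force: 31.6
```

>>> drive_tool([
  [[0,0,0],[0,0,0.03],0.0],
  [[0,0,0],[0,0,0],0.0],
  [[0,0,0],[0,0,0],0.0],
])

```text
time: 29.92
eef_pos: [0.6195, -0.2858, 0.1946]
tcp_rot: [0.592, 0.806, 0.0, 0.001]
contact_force: [0.3, 0.0, -0.7]
opening: 0.254
finger_force: 31.6
```

Run:
```python
from h import *
s=st(); p,R,a=tool(s); print(a,R.T@(np.array([.6194,-.2849,.091])-p)); c=cam("scene","s13"); u,v=proj(c,[.6194,-.2849,.1]).astype(int); print(u,v)
g=cv2.cvtColor(c["image"],cv2.COLOR_RGB2GRAY)
for r in g[v-40:v+30,u-32:u+32]: print(''.join(' .:-=+*#%@'[min(9,int(x)//25)] for x in r))
```

```text
{'time': np.float64(29.925), 'eef_pos': array([ 0.6195, -0.2858,  0.1946]), 'tcp_rot': array([5.924e-01, 8.056e-01, 1.000e-04, 9.000e-04]), 'contact_force': array([ 0.2702,  0.0173, -0.6897]), 'opening': np.float64(0.2538), 'finger_force': np.float64(31.6305), 'qpos': array([-0.5807,  0.345 ,  1.6036,  0.    ,  1.1912, -0.8834])}
17.339570040789805 [1.08224613e-03 4.47121669e-05 1.03587375e-01]
432 241
--+*+======---=--::::--:::::::    ....            .+=::-+*******
=-=++====----==-=-::::--::::::    .-:..          ..:+=::-+++++**
======--==-=-=====--::--=:::::    .:::.         ....=+=-:-=+**+*
==--==---====-=====-::::-=::::     ....          ...:-+*-::=**++
-----=----===---====--::::=-::   ..           ..    .:-++-::=**+
---------=========+=---:::-=-:   .....         .    =:::=+-::-+*
-------=======-=+=++=---:::---.    .....       . .  *+:::=+=::-+
---------=++=---=+++==---::::==:.     ..    ...... :=*+-::-+=-::
---=----===++=--==+====-=-::::==:::    .    .:.    :--++-::=++-:
---------============------::::-=-.         .:    +=::-++-::-++-
+==---------=====----------:-:::--.  ...   :
[... 3155 characters left out ...]
:::::::::::-::::::::-:::-::::::::::::+*+=---------
@@@@@%*%#=:::-::::::-::--:-:::::::::-:--:::::::::::=++++--------
@@@@%#%@@%#=:::::---::::::-:::::::::::::::-::::::::--==+=-------
@@@@%%+*#%%%%+-::::-:--::::-::::::-::-::::::::::::-=======------
@@@#%%###*#%@%%#=::::::-::::-:::::::::::::::::::::%@=----=+-----
@@@%%%%%##**#%@@%#=::::::-:-::-::::::::::::::::::-@@=-----=+----
@@@%%%%%%%%#*+*#%@%%#=::::::--:-::::-::::::::::::#@#-------++=--
@#%%%%%%%%%%%###*#%@%%#=::::::----:-:::::::::::::@@=-------=====
@%%%%%%%%%%%%%%%%**#%@@%#=::::::::::::::-:::::::-@%=--==-=--==+=
%%%%%%%%%%%%%%%%%%#***#%%%%#=:::::::::::::::::::#@+==--===---=++
%%%%%%%%%%%%%%%%%%%%###*#%%%%#=:::::::::::::::::%%+=++==----===+
```

The jaws are centred above stand C's board (jaw cols 26–38, board cols 10–52). Lowering.

>>> drive_tool([
  [[0,0,0],[0,0,0.015],0.0],
  [[0,0,0],[0,0,0.015],0.0],
  [[0,0,0],[0,0,0.013],0.0],
  [[0,0,0],[0,0,0.006],0.0],
  [[0,0,0],[0,0,0],0.0],
])

```text
time: 30.6
eef_pos: [0.6186, -0.2849, 0.143]
tcp_rot: [0.592, 0.806, -0.0, -0.001]
contact_force: [1.2, 0.1, -1.0]
opening: 0.249
finger_force: 31.6
```

>>> drive_tool([
  [[0,0,0],[0,0,0.003],0.0],
  [[0,0,0],[0,0,0],0.0],
  [[0,0,0],[0,0,0],0.0],
])

```text
time: 30.98
eef_pos: [0.6191, -0.2852, 0.1414]
tcp_rot: [0.592, 0.806, 0.0, 0.0]
contact_force: [-0.0, 0.9, -0.9]
opening: 0.25
finger_force: 31.6
```

>>> drive_tool([
  [[0,0,0],[0,0,0.0025],0.0],
  [[0,0,0],[0,0,0],0.0],
  [[0,0,0],[0,0,0],0.0],
])

```text
time: 31.35
eef_pos: [0.6189, -0.2851, 0.1385]
tcp_rot: [0.592, 0.806, -0.0, -0.0]
contact_force: [0.1, 0.4, -0.2]
opening: 0.247
finger_force: 31.6
```

>>> drive_tool([
  [[0,0,0],[0,0,0.002],0.035],
  [[0,0,0],[0,0,0.002],0.05],
  [[0,0,0],[0,0,0],0.085],
  [[0,0,0],[0,0,0],0.085],
  [[0,0,0],[0,0,-0.01],0.085],
])

```text
time: 31.98
eef_pos: [0.6186, -0.2849, 0.1441]
tcp_rot: [0.592, 0.806, 0.0, -0.001]
contact_force: [-0.2, 0.0, 0.7]
opening: 0.993
finger_force: 0.0
```

>>> drive_tool([
  [[0,0,0],[0,0,-0.03],0.085],
  [[0,0,0],[0,0,-0.05],0.085],
  [[0,0,0],[0,0,-0.05],0.085],
  [[0,0,0],[0,0,-0.02],0.085],
  [[0,0,0],[0,0,0],0.085],
])

```text
time: 32.6
eef_pos: [0.6195, -0.2854, 0.2967]
tcp_rot: [0.592, 0.806, 0.0, 0.002]
contact_force: [-0.5, -0.0, -1.4]
opening: 0.995
finger_force: 0.0
```

Run:
```python
from h import *
s=st(); p,R,a=tool(s); c=cam("scene","s14"); u,v=432,241
g=cv2.cvtColor(c["image"],cv2.COLOR_RGB2GRAY)
for r in g[v-45:v+20,u-28:u+28]: print(''.join(' .:-=+*#%@'[min(9,int(x)//25)] for x in r))
A=cv2.imread("pics/s11.png",0); B=cv2.imread("pics/s14.png",0)
for n,(u,v) in dict(A=(306,220),B=(375,290)).items():
    t=A[v-25:v+30,u-28:u+28]; x=B[v-40:v+45,u-43:u+43]; r=cv2.matchTemplate(x,t,cv2.TM_CCOEFF_NORMED); _,mx,_,l=cv2.minMaxLoc(r); print(n,round(mx,3),l[0]-15,l[1]-15)
```

```text
{'time': np.float64(32.6), 'eef_pos': array([ 0.6195, -0.2854,  0.2967]), 'tcp_rot': array([5.923e-01, 8.057e-01, 1.000e-04, 2.000e-03]), 'contact_force': array([-0.4978, -0.0356, -1.4454]), 'opening': np.float64(0.9952), 'finger_force': np.float64(0.0), 'qpos': array([-0.5803,  0.269 ,  1.5097,  0.    ,  1.3588, -0.8833])}
=-==++=::::--:..::::::::=++++==:::=+-::-=+-::-++++++++++
+===+*+=::::--:::::::::::=++=+==-::=+=:::=+-::-=++++++++
+++++*+=--.:::-:::::::::::-++++==-::-+=:::-+=:::=+++++++
==++++=----::::=-::::::::::-++++==-::-=+-::-+=:::=++++++
=======-----::::--:.::::::::-++=++==:::=+-::-=+-::=+++++
====---------::::--::.:::::::-=++++==:::=+-:::=+-::-++++
==-=----------::::--:::::::::::=++=+==:::=+=:.:-+-:::+++
==----------==-::::-=::.::::::::-++=++=-::-++:.:=+=:::=+
==---==----=-=--::::--:::::::::::-++==+=-::-++-.:-++:.:=
---:--==-----==---::::=-::::::::.:-++==+==:::++-..-=+-.:
-------==----==----::::=-::::::::::-=+===+=::-=+=:::=+-.
----===-==--===+----::::--:::::::::::=+==++=:::=+=:::-+=
-----===-----====----::::--:::::::::::-++=++=-:-=++:.:-+
-----==+=----===------::::-=:::::
[... 2254 characters left out ...]
::::::::::::-==-===----==-#=+#**###%%#%*---------
####-::::::::::::::-=======------=---=*#****%%%#*=-----:
###%-::::::::::::::-::-===----==--::::--=#**###%%*------
##%@-:::::::::::::-=. .:-===--=-=-:::::::-=*#****=------
%%@+::::::::::::::-=.   ..:-=====-:::::::::--+#*+-------
%%@-::::::::::::::--.      .:-===:::::::::::::-=--------
%%@-::::::::::::::::         ..--::::::::::::::::-------
%%@-::::::::::::::::::         --::::::::::::::::-----:-
%@@=:::::::::::::::::::..      =-:::::::::::::::--------
@@+::::::::::::::::::::::::    --:::::::::::::::--------
@@+::::::::::::::::::::::::::.:-:::::::::::::::===------
@*:-:::::::::::::::::::::::::::-:::::::::::::::+++=-----
A 0.999 0 0
B 0.999 0 0
```

Clip C sits seated and centred, and A and B haven't moved. Returning to the handle to shut the drawer.

>>> drive_tool([
  [[0,0,0.136],[0,0,0],0.036],
  [[0,0,0.136],[0,0,0],0.036],
  [[0,0,0],[0.0494,-0.015,0],0.036],
  [[0,0,0],[0.0494,-0.015,0],0.036],
  [[0,0,0],[0.0494,-0.015,0],0.036],
])

```text
time: 33.28
eef_pos: [0.5675, -0.1366, 0.2904]
tcp_rot: [0.696, 0.718, -0.001, -0.003]
contact_force: [-0.2, 0.5, 1.1]
opening: 0.42
finger_force: 0.0
```

>>> drive_tool([
  [[0,0,0],[0.0494,-0.015,0],0.036],
  [[0,0,0],[0.0494,-0.015,0],0.036],
  [[0,0,0],[0.0494,-0.015,0],0.036],
  [[0,0,0],[0.0494,-0.015,0],0.036],
  [[0,0,0],[0.0494,-0.015,0],0.036],
])

```text
time: 33.9
eef_pos: [0.4847, 0.1076, 0.291]
tcp_rot: [0.696, 0.718, -0.002, -0.002]
contact_force: [0.4, 0.2, 0.4]
opening: 0.419
finger_force: 0.0
```

>>> drive_tool([
  [[0,0,0],[0.0494,-0.015,0],0.036],
  [[0,0,0],[0.0494,-0.015,0],0.036],
  [[0,0,0],[0.0494,-0.015,0],0.036],
  [[0,0,0],[0,0,0.03],0.036],
  [[0,0,0],[0,0,0],0.036],
])

```text
time: 34.52
eef_pos: [0.4342, 0.2525, 0.259]
tcp_rot: [0.696, 0.718, -0.005, -0.002]
contact_force: [-0.2, 0.7, 0.0]
opening: 0.421
finger_force: 0.0
```

Run:
```python
from h import *
s=st(); p,R,a=tool(s); print(a,R.T@(np.array([.438,.2525,.083])-p)); c=cam("wrist")
g=cv2.cvtColor(c["image"],cv2.COLOR_RGB2GRAY); print(proj(c,[.438,.2525,.085]),proj(c,[.4365,.3025,.085]),proj(c,[.4395,.2025,.085]))
for r in g[60:240:6,270:370:2]: print(''.join(' .:-=+*#%@'[min(9,int(x)//25)] for x in r))
```

```text
{'time': np.float64(34.525), 'eef_pos': array([0.4342, 0.2525, 0.259 ]), 'tcp_rot': array([ 0.6956,  0.7184, -0.0049, -0.0025]), 'contact_force': array([-0.2223,  0.7395,  0.0033]), 'opening': np.float64(0.4208), 'finger_force': np.float64(0.0), 'qpos': array([ 3.2460e-01, -1.0390e-01,  1.9762e+00, -1.0000e-04,  1.2803e+00,
        2.9230e-01])}
1.852388132960033 [0.0004131  0.00562921 0.17591388]
[322.66038108 183.06212247] [323.07432008 126.90586626] [322.28240353 234.33973689]
+--------======------:---------===-===+++**++=----
=--------=+=------------------===-====+++++++-----
++++==---===------------------==-=====+*++++=-----
=-====+=====-------------------======++*+++=-=----
----=+==+==------------------====----======--=----
=----=====-------------------====-=----===-===----
----====+=-----------------==++=-==+=====-===-----
---=+=====------------------=+=====-------==------
+++++=====------------------===+==------=-------:-
====++++++++==-------------=====--=-----------:---
+==---==-----:::-------==---=====-=-----:---------
+=-::----:-:-::::-----====++++++=++++++====+=+=+=+
*+=
[... 214 characters left out ...]
-----------=****+----==---=-----:----
########**===------------****+---===--==--------:-
***********#########***+=****+---=------=---------
*****************************+*###**+=++=---------
%%%%%%#####******************+*******#######*----:
%#%%%#%%%%#**##***#####******+**************+-----
##%%%#+++*#**####*#%%%%%%****+####**********+---:-
##########**######%%%%*++****+#%%%%%%%%#####*-----
%%%%%%%%##*##%%%%####%%%#****+#%%%%%%%###%%#=-----
+++****##**#%%%%#%%%#%%%#****+#%%%%%%##**+*#=-----
++++++++**+===+++**###%%#****+%%%#%%%#%%%%#*=-----
#*********+++++++=======+****=**##%%#%%%%#**=-----
%#####**######**********+****====+====+++***=-----
#%%%##*###***#%%%%%%%###*****====================-
```

>>> drive_tool([
  [[0,0,0],[0,0.003,0.05],0.036],
  [[0,0,0],[0,0,0.05],0.036],
  [[0,0,0],[0,0,0.03],0.036],
  [[0,0,0],[0,0,0],0.036],
  [[0,0,0],[0,0,0],0.036],
])

```text
time: 35.2
eef_pos: [0.4415, 0.2529, 0.1362]
tcp_rot: [0.696, 0.718, 0.001, 0.001]
contact_force: [0.1, -0.4, 0.3]
opening: 0.423
finger_force: 0.0
```

>>> drive_tool([
  [[0,0,0],[0,-0.002,0.03],0.036],
  [[0,0,0],[0,0,0.022],0.036],
  [[0,0,0],[0,0,0],0.036],
])

```text
time: 35.58
eef_pos: [0.4384, 0.2528, 0.083]
tcp_rot: [0.696, 0.718, -0.0, -0.0]
contact_force: [-0.4, 0.5, 0.7]
opening: 0.418
finger_force: 0.0
```

>>> drive_tool([
  [[0,0,0],[0,0,0],0.0],
  [[0,0,0],[0,0,0],0.0],
  [[0,0,0],[0,0,0],0.0],
  [[0,0,0],[0,0,0],0.0],
], grip_force=40)

```text
time: 36.08
eef_pos: [0.4397, 0.2534, 0.0847]
tcp_rot: [0.696, 0.718, 0.002, 0.001]
contact_force: [-0.8, -0.4, 6.8]
opening: 0.1
finger_force: 39.3
```

>>> drive_tool([
  [[0,0,0],[0,0.02,0],0.0],
  [[0,0,0],[0,0.03,0],0.0],
  [[0,0,0],[0,0.03,0],0.0],
  [[0,0,0],[0,0.03,0],0.0],
  [[0,0,0],[0,0.028,0],0.0],
])

```text
time: 36.7
eef_pos: [0.5778, 0.2584, 0.0848]
tcp_rot: [0.696, 0.718, 0.002, -0.0]
contact_force: [-3.2, 2.5, 5.9]
opening: 0.1
finger_force: 39.3
```

>>> drive_tool([
  [[0,0,0],[0,0.007,0],0.0],
  [[0,0,0],[0,0.003,0],0.0],
  [[0,0,0],[0,0,0],0.0],
  [[0,0,0],[0,0,0],0.0],
])

```text
time: 37.2
eef_pos: [0.5876, 0.2587, 0.0848]
tcp_rot: [0.696, 0.718, 0.003, 0.001]
contact_force: [1.4, 2.7, 4.7]
opening: 0.101
finger_force: 40.9
```

>>> drive_tool([
  [[0,0,0],[0,0.003,0],0.0],
  [[0,0,0],[0,0.003,0],0.0],
  [[0,0,0],[0,0.003,0],0.0],
  [[0,0,0],[0,0,0],0.0],
])

```text
time: 37.7
eef_pos: [0.5884, 0.2588, 0.0847]
tcp_rot: [0.696, 0.718, -0.007, -0.006]
contact_force: [-21.6, -0.4, 22.3]
opening: 0.095
finger_force: 42.9
```

>>> drive_tool([
  [[0,0,0],[0,-0.004,0],0.0],
  [[0,0,0],[0,-0.003,0],0.0],
  [[0,0,0],[0,0,0],0.0],
])

```text
time: 38.08
eef_pos: [0.5881, 0.2588, 0.0848]
tcp_rot: [0.696, 0.718, 0.001, -0.0]
contact_force: [-1.6, 3.0, 8.0]
opening: 0.097
finger_force: 41.3
```

>>> drive_tool([
  [[0,0,0],[0,0,0],0.036],
  [[0,0,0],[0,0,0],0.036],
  [[0,0,0],[0,0,-0.03],0.036],
  [[0,0,0],[0,0,-0.05],0.036],
  [[0,0,0],[0,0,-0.05],0.036],
])

```text
time: 38.7
eef_pos: [0.5874, 0.257, 0.2124]
tcp_rot: [0.696, 0.718, -0.001, -0.001]
contact_force: [-0.2, 1.1, -0.0]
opening: 0.421
finger_force: 0.0
```

>>> drive_tool([
  [[0,0,0],[0,0,-0.04],0.036],
  [[0,0,0],[0,0,0],0.036],
  [[0,0,0],[0,0,0],0.036],
])

```text
time: 39.08
eef_pos: [0.5874, 0.2571, 0.2507]
tcp_rot: [0.696, 0.718, -0.001, -0.001]
contact_force: [-0.9, -0.7, -0.4]
opening: 0.42
finger_force: 0.0
```

Run:
```python
from h import *
s=st(); p,R,a=tool(s); c=cam("wrist"); W=cv2.imread("pics/w1.png",0); print(a)
g=cv2.cvtColor(c["image"],cv2.COLOR_RGB2GRAY)
for v in(150,180,210): print(g[v,296:392:2].tolist())
for x in(.5877,): print(proj(c,[x,.2575,.085]))
B=cam("scene","s15"); A=cv2.imread("pics/s14.png",0); B=cv2.imread("pics/s15.png",0)
for n,(u,v) in dict(A=(306,220),B=(375,290),C=(432,245),ink=(357,242),glue=(248,228),eraser=(289,289)).items():
    d=25 if n in"ABC" else 13; t=A[v-d:v+d,u-d:u+d]; x=B[v-d-15:v+d+15,u-d-15:u+d+15]; r=cv2.matchTemplate(x,t,cv2.TM_CCOEFF_NORMED); _,mx,_,l=cv2.minMaxLoc(r); print(n,round(mx,3),l[0]-15,l[1]-15)
S0=cv2.imread("pics/scene0.png",0); x=S0[110:165,250:330]; print("drawer vs start",cv2.minMaxLoc(cv2.matchTemplate(B[100:175,240:340],S0[115:155,255:300],cv2.TM_CCOEFF_NORMED)))
```

```text
{'time': np.float64(39.075), 'eef_pos': array([0.5874, 0.2571, 0.2507]), 'tcp_rot': array([ 6.962e-01,  7.179e-01, -1.200e-03, -6.000e-04]), 'contact_force': array([-0.9388, -0.7285, -0.3757]), 'opening': np.float64(0.42), 'finger_force': np.float64(0.0), 'qpos': array([ 2.5470e-01,  2.1260e-01,  1.6608e+00, -3.0000e-04,  1.2709e+00,
        2.2410e-01])}
1.7615920848328173
[103, 109, 104, 102, 105, 98, 97, 105, 118, 166, 170, 169, 163, 129, 97, 91, 118, 127, 118, 102, 98, 96, 93, 92, 94, 92, 92, 90, 95, 90, 80, 83, 80, 78, 78, 80, 129, 165, 169, 175, 179, 175, 163, 140, 138, 83, 105, 116]
[84, 92, 100, 96, 95, 87, 88, 89, 108, 163, 170, 170, 167, 130, 98, 80, 79, 84, 80, 76, 71, 74, 83, 84, 80, 81, 82, 77, 74, 79, 84, 84, 78, 81, 79, 93, 154, 166, 169, 169, 179, 181, 159, 154, 78, 103, 111, 115]
[168, 169, 167, 167, 164, 167, 167, 168, 158, 158, 174, 171, 168, 133, 169, 182, 182, 183, 183, 182, 183, 183, 181, 182, 181, 182, 180, 182, 180, 110, 86, 87, 82, 81, 82, 130, 160, 178, 186, 186, 185, 165, 162, 92, 104, 114, 116, 116]
[317.34042353 185.10197365]
A 0.999 0 0
B 0.999 0 0
C 0.997 0 0
ink 0.999 0 0
glue 0.999 0 0
eraser 0.999 0 0
drawer vs start (-0.3443987965583801, 0.9966065883636475, (17, 12), (15, 15))
```

The drawer matches its starting image exactly, all three clips and their stands are in place, and the bystanders haven't moved. Handing in.

```bash
python3 -c "
from plant import ctrl
print(ctrl.sign_off())"
```

```text
the job is handed in; nothing more can be done
None
```

The job is handed in: all three stands found wear a clip gripping the board by itself, the drawer is back where it started (shut), and the other things have not moved. Contact on the stands stayed around 5 N; B's clip looked up to about 5 mm off the middle. `sign_off` returned no verdict.

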